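Ready the grinding fixture

TASK

Get the grinding fixture ready for work. Probe its two blind bores with the depth rod, first the left one and then the right (left as the robot faces them), lowering the rod to the floor of each, then put the rod back upright in its stand; set in each bore the rest post that then stands 45 mm out of the top, leaving the two spare posts standing upright on the bench. Slide every spark plate on the bench nose first into a slot of its own at the foot of the fixture, any slot, flat and fully home; leave the tin, the jar and the wrench where they are.

Things in the scene. Friction and masses are not known exactly. Their poses are not given: they have to be found in the camera images.
- fixture: The grinding fixture: a grey painted steel block bolted to the bench, 100 mm deep (x) x 310 mm wide (y) x 74 mm high. Origin under its centre at bench level; its -x side is the front, with the slots, and +y is its left end. Two blind round bores open in its flat top; three low slots run in at the foot of its front; a dark strip on the top's front edge marks the width of each.
- bore_left (a point): Centre of the mouth of the left bore (the one with larger y), in the top face of the fixture, 74 mm above the bench. The bore is 32 mm in diameter, upright, with a flat floor 22, 32, 42 or 52 mm below the mouth; which one differs from start to start and from the other bore's, and must be probed. Axes as the fixture's.
- bore_right (a point): Centre of the mouth of the right bore (smaller y); same description as the left bore, never of the same depth.
- rod: The depth rod: a round steel rod 12 mm in diameter and 100 mm long with fine rings every 10 mm, under a black square grip 22 x 22 x 45 mm (100 to 145 mm above the tip). Origin at the tip, z up along the rod to the grip, x and y square to the faces of the grip. 90 g. It starts upright in its stand.
- rod_tip (a point): The lower end of the depth rod (same point as its origin).
- rod_stand: The rod's stand: a wooden block fixed to the bench, 75 x 75 x 60 mm high, origin under its centre, with one upright hole 18 mm in diameter and 50 mm deep in the middle of its top.
- stand_hole (a point): Centre of the mouth of the hole in the rod's stand, 60 mm above the bench; a rod standing in it has its tip 50 mm below this.
- post_67: A plain round steel rest post, 30 mm in diameter and 67 mm long, standing upright on the bench at the start. Origin at the centre of its foot, z up. It is 22 mm + 45 mm long, so it fits a bore 22 mm deep with 45 mm left standing out. 368 g. Its ends are slightly bevelled.
- post_77: A plain round steel rest post, 30 mm in diameter and 77 mm long, standing upright on the bench at the start. Origin at the centre of its foot, z up. It is 32 mm + 45 mm long, so it fits a bore 32 mm deep with 45 mm left standing out. 423 g. Its ends are slightly bevelled.
- post_87: A plain round steel rest post, 30 mm in diameter and 87 mm long, standing upright on the bench at the start. Origin at the centre of its foot, z up. It is 42 mm + 45 mm long, so it fits a bore 42 mm deep with 45 mm left standing out. 478 g. Its ends are slightly bevelled.
- post_97: A plain round steel rest post, 30 mm in diameter and 97 mm long, standing upright on the bench at the start. Origin at the centre of its foot, z up. It is 52 mm + 45 mm long, so it fits a bore 52 mm deep with 45 mm left standing out. 533 g. Its ends are slightly bevelled.
- plate_1: A spark plate, maybe absent (2 or 3 are there, all alike): aluminium slab 120 (x) x 70 (y) x 8 mm lying flat on the bench, the last 10 mm at +x (the nose) only 56 wide. Origin: centre of its underside, x towards the nose. A dark upright handle block 32 (x) x 14 (y) mm rises from its top to 44 mm above the underside, centred 38 mm behind the origin (x = -38). 0.15 to 0.31 kg.
- plate_2: A spark plate, maybe absent (2 or 3 are there, all alike): aluminium slab 120 (x) x 70 (y) x 8 mm lying flat on the bench, the last 10 mm at +x (the nose) only 56 wide. Origin: centre of its underside, x towards the nose. A dark upright handle block 32 (x) x 14 (y) mm rises from its top to 44 mm above the underside, centred 38 mm behind the origin (x = -38). 0.15 to 0.31 kg.
- plate_3: A spark plate, maybe absent (2 or 3 are there, all alike): aluminium slab 120 (x) x 70 (y) x 8 mm lying flat on the bench, the last 10 mm at +x (the nose) only 56 wide. Origin: centre of its underside, x towards the nose. A dark upright handle block 32 (x) x 14 (y) mm rises from its top to 44 mm above the underside, centred 38 mm behind the origin (x = -38). 0.15 to 0.31 kg.
- slot_1 (a point): Centre of the mouth of the left (largest y) slot, at bench level in the front face of the fixture. The slot is 73.5 mm wide and 10.5 mm high, its floor is the bench top, and it runs 60 mm into the fixture (along the fixture's +x) to a solid back wall. A spark plate pushed home, nose first, has its origin at this point. Axes as the fixture's.
- slot_2 (a point): Centre of the mouth of the middle slot, at bench level in the front face of the fixture. The slot is 73.5 mm wide and 10.5 mm high, its floor is the bench top, and it runs 60 mm into the fixture (along the fixture's +x) to a solid back wall. A spark plate pushed home, nose first, has its origin at this point. Axes as the fixture's.
- slot_3 (a point): Centre of the mouth of the right (smallest y) slot, at bench level in the front face of the fixture. The slot is 73.5 mm wide and 10.5 mm high, its floor is the bench top, and it runs 60 mm into the fixture (along the fixture's +x) to a solid back wall. A spark plate pushed home, nose first, has its origin at this point. Axes as the fixture's.
- tin: A tin 70 mm in diameter and 65 mm tall standing on the bench; a bystander. Origin at the centre of its foot.
- jar: An amber jar 70 mm in diameter and 85 mm tall standing on the bench; a bystander. Origin at the centre of its foot.
- wrench: A steel wrench 170 mm long lying on the bench; a bystander. Origin under its middle.

How it is judged:
By the outcome, as a careful person would: the job done as asked, in the order asked, and still so for the second after the job is handed in, with the robot touching nothing.
Of plate_1, plate_2, plate_3 only 2 to 3 are there at a start; the rules pass over those that are not, and their reading is None.
At some moment in a run one of plate_1, plate_2, plate_3 may be knocked a few centimetres aside while the robot is not near it.
It also fails if it takes over 210 s, if anything falls off the work surface, if the arm or the gripper's body presses on something with over 40 N, if the wrist force passes 120 N, or if a joint passes its speed limit or range.

ROBOT

A 6-joint arm with a two-finger parallel gripper is mounted at the origin on the work surface. World frame = base frame: x ahead of the robot, y to its left, z up, the work surface at z = 0. Lengths are in m, angles in rad, forces in N, time in s.
With the tool pointing down it reaches from about 0.275 to 0.85 m from the base axis. Payload 5.2 kg.
Tool frame: the origin (TCP) lies midway between the tips of the shut fingers; the grasp point (between the pads) lies 19 mm behind it; z points along the fingers, y is the line along which they close (so a half turn about z gives the same grasp; the last joint's range is limited). The gripper opens to 85 mm and grips with 20 to 120 N. Pads are 22 mm wide; open, the fingers measure 114 mm over their backs; the gripper's body (76 mm by 85 mm) begins 54 mm behind the grasp point. The pads swing forward as they close: fully open they stand 13 mm farther back than shut.
Start: joints at [-0.203, 0.259, 1.535, -0, 1.348, -0.203], TCP at [0.55, 0, 0.231] pointing down, gripper open.
Joint ranges: [-3.14, 3.14], [-0.91, 2.08], [0.19, 2.58], [-1.22, 4.36], [0.22, 2.71], [-3.12, 3.12]. Speed limits (rad/s): [2.57, 2.57, 3.14, 3.14, 3.14, 3.14].

INTERFACE

Orientations are given as a unit quaternion [w, x, y, z].
In Python, from workcell import get_state, grab_frame, camera_params, sign_off, look_for, outline_of, spot_point gives the robot as it stands.
- The arm moves only by the tool move_arm, never from a script. Its argument "commands" is a list of rows, each a list of 3 entries, a list of its own where there are three numbers: the shift along the tool's x, y, z in m, then the turn, a rotation vector about the tool's x, y, z in rad, then the opening, from -1 (shut) to 1 (fully open). In form: [[[dx, dy, dz], [rx, ry, rz], claw], ...]. A call has 1 to 5 rows; each row is the pose to reach, as a shift and turn from the pose commanded when the call began, along the tool's axes at that moment; what a row does not reach only later rows make up. A row lasts 1/12 s, in which the tool goes at most 41.7 mm and 7.16 degrees, less where a joint would pass 70% of its speed; a pose out of reach is approached as far as the arm can. A call with a gripper value outside its range is refused whole. The fingers move at their own pace and stop on an object; "force" is the grip in N (left out, the last holds). Time passes only in rows, so rows that repeat a pose let the fingers close. It gives the time, the measured TCP pose, the force, the opening and the grip force at its end, in the units of the state.
- get_state(): the state, without advancing time (a new reading comes with each control period).
- grab_frame(name): name is "scene" or "side" or "wrist"; returns the picture (400x640x3 uint8, blue, green, red); there is no depth.
- camera_params(name): a dict with "camera_matrix" (3x3 intrinsics, pixels), "D" ([k1, k2, p1, p2, k3] as OpenCV has them; the pictures are not rectified), "world_to_cam" (4x4, takes a point from world to camera coordinates); the wrist camera has in their place "mount" (4x4, takes a point from camera to tool coordinates, whose origin is the TCP and whose axes are the flange's). Camera axes: x right, y down, z forward; pixel columns grow to the right and rows downward; lengths in m; the calibration is good to about 2 mm. A picture is of the moment at which its call begins: read the wrist's pose just before it. camera_params takes no time and is no camera call.
- sign_off(): hands the job in; it is judged then, once.
Trained networks look in the newest picture that a camera, given by its name, has taken for a name from the list of things; names that differ only in an ending like _2 or _b are one class to them, and where a whole thing is asked for, a point or a joint stands for the part that bears it (a point fixed in the world has none). Each returns a list of dicts, best first, with "score" (0 to 1); they miss things now and then, are a little off and sometimes report something else, mostly with a low value. They report only what shows in the picture. A call takes as long as a camera call.
- look_for(camera, label): "xy" ([column, row] in pixels, amid what is visible of it).
- outline_of(camera, label): "pixels" (400x640 bool, what is visible of it) and "xy" ([column, row] in pixels, amid what is visible of it).
- spot_point(camera, label): "xy" ([column, row] in pixels: a listed point, or the origin of a listed thing).
The state is a dict: "time_s": time; "joint_pos": joint angles; "qvel": joint speeds; "tau": joint torques, N m; "tool_pos": TCP position; "eef_rot": TCP orientation; "ft_force": force on the tool from outside, world axes, zero at the start; "ft_torque": the same for the moment, N m; "grip_width": finger opening in m; "grasp_force": force on a finger pad.
Only numpy, scipy, OpenCV 4.12 (cv2) and the standard library are available. Lean on these libraries where they do the work, as an engineer would, in place of code of your own. Each camera call takes 0.05 s, during which the arm holds its last target. There are 200 camera calls.

## Working session

There is one attempt and no reset: what is moved stays moved. The work goes in short steps, Python scripts to look and compute and a tool call to move; the robot and the scene stay as the last step left them, time stands still between calls to the robot, and variables do not carry over. Pictures are saved under pics/ and viewed, at most 17 in all, crops included, and the job is handed in when it is done.

Besides the shell and the picture viewer there is one more tool, called after "Emit:" by a JSON object that holds its "method" and its "body". move_arm: Moves the arm, as the interface text tells. Its arguments: {"type":"object","properties":{"commands":{"type":"array","items":{"type":"array"}},"force":{"type":"number"}},"required":["commands"]}

```bash
ls; mkdir -p pics
python3 - <<'E'
from workcell import *
import cv2, numpy as np
s=get_state(); print(s)
for n in ("scene","side","wrist"):
    f=grab_frame(n); cv2.imwrite(f"pics/{n}0.png",f)
    p=camera_params(n); print(n,{k:np.round(v,4).tolist() for k,v in p.items() if hasattr(v,'__len__')})
E
```

```text
pics
{'time_s': 0.0, 'joint_pos': array([-2.02808382e-01,  2.59354146e-01,  1.53611571e+00,  1.45600644e-05,
        1.34800322e+00, -2.02789292e-01]), 'qvel': array([ 5.64763612e-04, -9.60277839e-04, -4.92265689e-06,  8.77378392e-05,
        5.64159508e-04, -1.81876645e-03]), 'tau': array([ 1.06436883e-04, -4.46029150e+01, -2.90570551e+01, -7.42485804e-05,
        1.18754001e-02, -2.51378208e-05]), 'tool_pos': array([5.49456771e-01, 1.35709194e-04, 2.30455611e-01]), 'eef_rot': array([-7.89013753e-04,  7.07114360e-01,  7.07098577e-01, -5.11372231e-04]), 'ft_force': array([-0.05983158,  0.68509593, -0.08112555]), 'ft_torque': array([ 0.04017304,  0.00446059, -0.01188946]), 'grasp_force': 0.0, 'grip_width': 0.08525585765396951}
scene {'camera_matrix': [[470.0253, 0.0, 319.628], [0.0, 470.0253, 202.414], [0.0, 0.0, 1.0]], 'D': [-0.1258, 0.0, 0.0, 0.0, 0.0], 'world_to_cam': [[-0.6566, 0.7541, 0.0155, 0.353], [0.5473, 0.4905, -0.6782, -0.2146], [-0.519, -0.4368, -0.7347, 1.6354], [0.0, 0.0, 0.0, 1.0]]}
side {'camera_matrix': [[366.38, 0.0, 319.4564], [0.0, 366.38, 198.7946], [0.0, 0.0, 1.0]], 'D': [0.0284, 0.0, 0.0, 0.0, 0.0], 'world_to_cam': [[0.7224, -0.6912, -0.0204, -0.3889], [-0.5046, -0.5067, -0.6991, 0.3258], [0.4728, 0.5153, -0.7148, 0.6964], [0.0, 0.0, 0.0, 1.0]]}
wrist {'camera_matrix': [[326.0476, 0.0, 319.1848], [0.0, 326.0476, 203.1306], [0.0, 0.0, 1.0]], 'D': [-0.0642, 0.0, 0.0, 0.0, 0.0], 'mount': [[-0.0005, -0.9562, -0.2927, 0.0747], [1.0, -0.0006, 0.0003, -0.0009], [-0.0004, -0.2927, 0.9562, -0.143], [0.0, 0.0, 0.0, 1.0]]}
```

View pics/scene0.png

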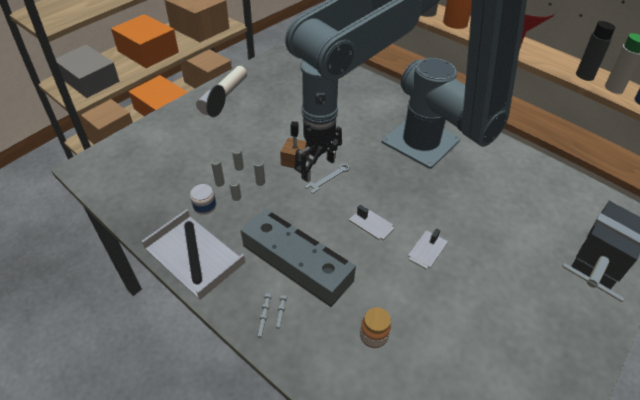

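View pics/side0.png

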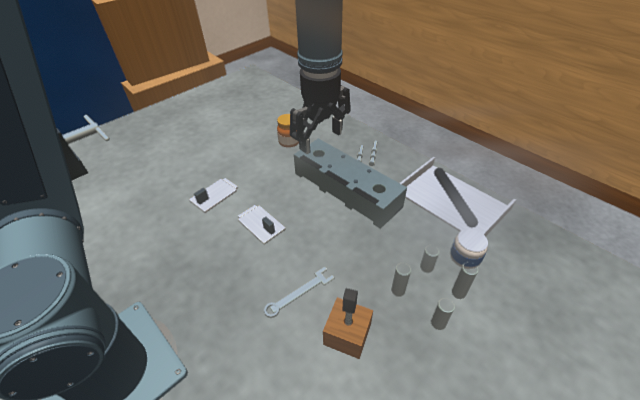

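View pics/wrist0.png

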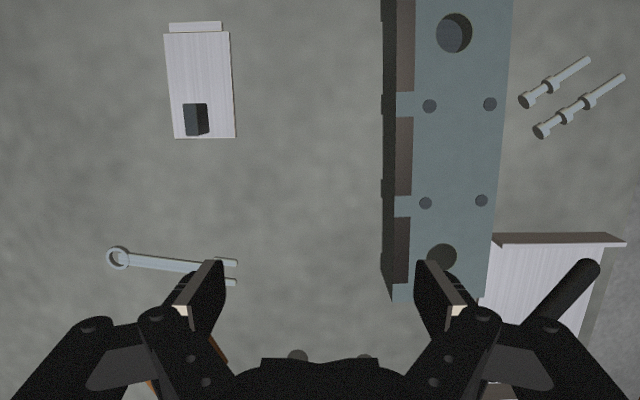

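```bash
cat > h.py <<'E'
from workcell import *
import cv2, numpy as np
from scipy.spatial.transform import Rotation as R
P={n:camera_params(n) for n in("scene","side","wrist")}
def toolT():
    s=get_state(); T=np.eye(4); q=s["eef_rot"]; T[:3,:3]=R.from_quat([q[1],q[2],q[3],q[0]]).as_matrix(); T[:3,3]=s["tool_pos"]; return T
def camT(n): # cam->world
    return np.linalg.inv(P[n]["world_to_cam"]) if n!="wrist" else toolT()@np.array(P[n]["mount"])
def ray(n,xy,T=None):
    T=camT(n) if T is None else T
    u=cv2.undistortPoints(np.array([[xy]],float),np.array(P[n]["camera_matrix"]),np.array(P[n]["D"]))[0,0]
    return T[:3,3],T[:3,:3]@np.array([u[0],u[1],1])
def at(n,xy,z,T=None):
    o,d=ray(n,xy,T); return o+d*(z-o[2])/d[2]
def proj(n,p,T=None):
    T=np.linalg.inv(camT(n) if T is None else T); p=np.atleast_2d(p)
    return cv2.projectPoints(np.array(p,float),cv2.Rodrigues(T[:3,:3])[0],T[:3,3],np.array(P[n]["camera_matrix"]),np.array(P[n]["D"]))[0][:,0]
E
python3 - <<'E'
from h import *
np.set_printoptions(precision=4,suppress=True)
for c in("scene","side","wrist"):
    grab_frame(c)
    for l,z in(("bore_left",.074),("bore_right",.074),("slot_1",0),("slot_2",0),("slot_3",0),("stand_hole",.06),("rod",.01),("rod_stand",0),("post_67",0),("plate_1",0),("tin",0),("jar",0),("wrench",0)):
        if c=="wrist" and l in("tin","jar","wrench","rod","rod_stand","stand_hole","post_67"): continue
        for d in spot_point(c,l):
            if d["score"]>.3: print(c,l,round(d["score"],2),np.round(d["xy"],1),at(c,d["xy"],z)[:2])
E
```

```text
scene bore_left 0.88 [326. 267.] [0.6643 0.1299]
scene bore_right 0.8 [268.7 230.9] [ 0.6775 -0.0606]
scene stand_hole 0.74 [296.9 144.5] [ 0.3549 -0.2581]
scene rod_stand 0.66 [294.9 163.7] [ 0.3795 -0.2457]
scene post_67 0.76 [258.7 183.7] [ 0.5237 -0.2672]
scene post_67 0.73 [220.6 182.7] [ 0.6013 -0.3608]
scene post_67 0.72 [239.1 170.1] [ 0.5229 -0.36  ]
scene post_67 0.62 [238. 197.] [ 0.6064 -0.273 ]
scene plate_1 0.88 [428.4 247.1] [0.3802 0.2711]
scene plate_1 0.8 [372.5 222.7] [0.4134 0.0977]
scene tin 0.88 [205.2 204.9] [ 0.6955 -0.3231]
scene jar 0.58 [369.9 334.7] [0.7055 0.3089]
scene wrench 0.85 [328.  177.2] [ 0.3551 -0.1234]
side bore_left 0.86 [313.9 150.9] [0.6612 0.1489]
side bore_right 0.96 [379.4 187.6] [ 0.6761 -0.0767]
side bore_right 0.32 [308.5 182.2] [0.5631 0.0645]
side slot_1 0.81 [330.2 200.5] [0.607  0.0294]
side slot_1 0.65 [309.3 182.5] [0.6153 0.1226]
side slot_1 0.6 [364.6 220.7] [ 0.6187 -0.0845]
side slot_2 0.81 [330.2 200.5] [0.607  0.0294]
side slot_2 0.65 [309.3 182.5] [0.6153 0.1226]
side slot_2 0.6 [364.6 220.7] [ 0.6187 -0.0845]
side slot_3 
[... 761 characters left out ...]
83 -0.1238]
side wrench 0.5 [348.8 316. ] [ 0.3984 -0.2345]
wrist bore_left 0.58 [455.3  31.3] [0.6653 0.1359]
wrist bore_right 0.79 [440.6 257.9] [ 0.6739 -0.0762]
wrist slot_1 0.82 [379.2 225.6] [ 0.623  -0.0688]
wrist slot_1 0.76 [379.   57.1] [0.6133 0.1236]
wrist slot_1 0.73 [381.9 147.2] [0.6211 0.0271]
wrist slot_2 0.82 [379.2 225.6] [ 0.623  -0.0688]
wrist slot_2 0.76 [379.   57.1] [0.6133 0.1236]
wrist slot_2 0.73 [381.9 147.2] [0.6211 0.0271]
wrist slot_3 0.82 [379.2 225.6] [ 0.623  -0.0688]
wrist slot_3 0.76 [379.   57.1] [0.6133 0.1236]
wrist slot_3 0.73 [381.9 147.2] [0.6211 0.0271]
wrist plate_1 0.78 [200.9  82.5] [0.4196 0.0985]
wrist plate_1 0.72 [424.4 144. ] [0.6699 0.031 ]
```

Emit:
{"method": "move_arm", "body": {"commands": [[[-0.16,-0.09,-0.015],[0,0,0],1],[[-0.16,-0.09,-0.015],[0,0,0],1],[[-0.16,-0.09,-0.015],[0,0,0],1],[[-0.16,-0.09,-0.015],[0,0,0],1],[[-0.16,-0.09,-0.015],[0,0,0],1]]}}

```text
time_s: 2.32
tool_pos: [0.4581, -0.1635, 0.2469]
eef_rot: [0.001, 0.708, 0.706, -0.001]
ft_force: [1.1, 0.1, 0.2]
grip_width: 0.0852
grasp_force: 0.0
```

Emit:
{"method": "move_arm", "body": {"commands": [[[-0.15,-0.09,-0.015],[0,0,0],1],[[-0.15,-0.09,-0.015],[0,0,0],1],[[-0.15,-0.09,-0.015],[0,0,0],1],[[-0.15,-0.09,-0.015],[0,0,0],1],[[-0.15,-0.09,-0.015],[0,0,0],1]]}}

```text
time_s: 2.73
tool_pos: [0.3673, -0.3151, 0.262]
eef_rot: [0.001, 0.709, 0.706, -0.002]
ft_force: [0.3, -0.8, 0.9]
grip_width: 0.0851
grasp_force: 0.0
```

Run:
```python
from h import *
np.set_printoptions(precision=4,suppress=True)
print(get_state()["tool_pos"],get_state()["time_s"])
f=grab_frame("wrist"); cv2.imwrite("pics/w1.png",f)
for l,z in(("stand_hole",.06),("rod",.01),("rod_stand",0),("post_67",0)):
    for d in spot_point("wrist",l):
        if d["score"]>.3: print(l,round(d["score"],2),np.round(d["xy"],1),at("wrist",d["xy"],z)[:2])
for l in("rod","rod_stand"):
  for d in outline_of("wrist",l)[:1]:
    m=d["pixels"].astype(np.uint8); c=max(cv2.findContours(m,0,1)[0],key=cv2.contourArea); print(l,d["score"],cv2.approxPolyDP(c,3,True)[:,0].tolist())
```

```text
[ 0.3673 -0.3151  0.262 ] 2.7333
stand_hole 0.91 [323.2 120.4] [ 0.3726 -0.2537]
rod 0.93 [321.3 115.3] [ 0.3717 -0.2483]
rod_stand 0.93 [321.1 114.7] [ 0.3718 -0.2469]
post_67 0.96 [441.4 126.5] [ 0.5193 -0.2594]
post_67 0.89 [434.3 205.7] [ 0.5205 -0.361 ]
post_67 0.88 [516.7 136.3] [ 0.6172 -0.2699]
post_67 0.84 [503.7 202. ] [ 0.6139 -0.3559]
rod 0.57 [[546, 3], [622, 6], [639, 0]]
```

View pics/w1.png

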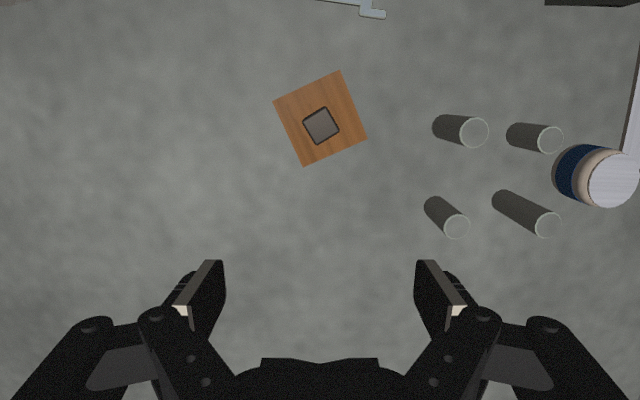

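Run:
```python
from h import *
np.set_printoptions(precision=4,suppress=True)
f=cv2.imread("pics/w1.png"); hsv=cv2.cvtColor(f,cv2.COLOR_BGR2HSV)
w=((hsv[...,1]>90)&(hsv[...,0]<25)).astype(np.uint8); w[:60]=0;w[180:]=0;w[:,:250]=0;w[:,380:]=0
c=max(cv2.findContours(w,cv2.RETR_EXTERNAL,cv2.CHAIN_APPROX_NONE)[0],key=cv2.contourArea)
b=cv2.boxPoints(cv2.minAreaRect(c)); q=np.array([at("wrist",p,.06)[:2] for p in b]); print("stand",q.mean(0),np.diff(q,axis=0),np.degrees(np.arctan2(*(np.diff(q,axis=0).T[::-1]))))
m=np.zeros_like(w); cv2.drawContours(m,[c],-1,1,-1); g=((m>0)&(w==0)).astype(np.uint8)
g=cv2.morphologyEx(g,cv2.MORPH_OPEN,np.ones((3,3)))
c=max(cv2.findContours(g,cv2.RETR_EXTERNAL,cv2.CHAIN_APPROX_NONE)[0],key=cv2.contourArea)
b=cv2.boxPoints(cv2.minAreaRect(c)); q=np.array([at("wrist",p,.155)[:2] for p in b]); print("grip",b.tolist(),q.mean(0),np.diff(q,axis=0),np.degrees(np.arctan2(*(np.diff(q,axis=0).T[::-1]))))
# posts: top centre column vs foot
from itertools import product
for foot,top in(((441.4,126.5),(474,132)),((434.3,205.7),(456.5,226)),((516.7,136.3),(549,140)),((503.7,202),(547,224))):
    for h in(.067,.077,.087,.097): print(h,at("wrist",top,h)[:2],end=' ')
    print(at("wrist",foot,0)[:2])
```

```text
stand [ 0.3705 -0.2489] [[ 0.0689  0.0285]
 [ 0.0323 -0.0673]
 [-0.072  -0.0317]] [  22.4939  -64.3574 -156.2167]
grip [[300.4411926269531, 119.73528289794922], [324.5588684082031, 105.26470184326172], [339.7353210449219, 130.55880737304688], [315.6176452636719, 145.02938842773438]] [ 0.3705 -0.2491] [[ 0.0179  0.0104]
 [ 0.0115 -0.0183]
 [-0.0181 -0.0109]] [  30.2719  -57.8856 -149.0552]
0.067 [ 0.5296 -0.2599] 0.077 [ 0.5248 -0.2591] 0.087 [ 0.5201 -0.2583] 0.097 [ 0.5154 -0.2575] [ 0.5195 -0.259 ]
0.067 [ 0.5237 -0.3634] 0.077 [ 0.5191 -0.3595] 0.087 [ 0.5146 -0.3557] 0.097 [ 0.51   -0.3518] [ 0.5209 -0.3606]
0.067 [ 0.6131 -0.2666] 0.077 [ 0.6059 -0.2656] 0.087 [ 0.5987 -0.2647] 0.097 [ 0.5915 -0.2637] [ 0.6174 -0.2693]
0.067 [ 0.6304 -0.3614] 0.077 [ 0.6227 -0.3576] 0.087 [ 0.6149 -0.3538] 0.097 [ 0.6072 -0.35  ] [ 0.6143 -0.3554]
```

Emit:
{"method": "move_arm", "body": {"commands": [[[0.066,0.003,0],[0,0,-0.54],1],[[0.066,0.003,0],[0,0,-0.54],1],[[0.066,0.003,0],[0,0,-0.54],1],[[0.066,0.003,0],[0,0,-0.54],1],[[0.066,0.003,0],[0,0,-0.54],1]]}}

```text
time_s: 3.5
tool_pos: [0.3737, -0.242, 0.2615]
eef_rot: [0.0, 0.488, 0.873, 0.0]
ft_force: [0.1, -0.3, 0.8]
grip_width: 0.086
grasp_force: 0.0
```

Emit:
{"method": "move_arm", "body": {"commands": [[[0,0,0.04],[0,0,0],1],[[0,0,0.08],[0,0,0],1],[[0,0,0.11],[0,0,0],1],[[0,0,0.11],[0,0,0],1]]}}

```text
time_s: 3.83
tool_pos: [0.3705, -0.2394, 0.1461]
eef_rot: [-0.005, 0.492, 0.871, 0.002]
ft_force: [-0.3, 0.5, -0.7]
grip_width: 0.0856
grasp_force: 0.0
```

Emit:
{"method": "move_arm", "body": {"commands": [[[0,0,0],[0,0,0],1],[[0,0,0],[0,0,0],1]]}}

```text
time_s: 4.0
tool_pos: [0.3742, -0.2442, 0.1529]
eef_rot: [0.001, 0.492, 0.87, -0.0]
ft_force: [-0.4, -0.9, 0.4]
grip_width: 0.0855
grasp_force: 0.0
```

Run:
```python
from h import *
np.set_printoptions(precision=4,suppress=True)
s=get_state();print(s["tool_pos"],s["eef_rot"])
T=toolT(); print(T[:3,:3])
f=grab_frame("wrist"); cv2.imwrite("pics/w2.png",f)
print(proj("wrist",[[.3705,-.2491,.155],[.3705,-.2491,.06]]))
for n in ("scene","side"): grab_frame(n); print([(d["score"],at(n,d["xy"],.06)) for d in spot_point(n,"stand_hole")[:2]])
```

```text
[ 0.3742 -0.2442  0.1529] [ 0.001   0.4922  0.8705 -0.0003]
[[-0.5154  0.8569  0.0015]
 [ 0.8569  0.5154 -0.0016]
 [-0.0021  0.0005 -1.    ]]
[[309.1088 269.129 ]
 [312.67   208.2158]]
[(0.61, array([ 0.3621, -0.2602,  0.06  ])), (0.51, array([ 0.7286, -0.2646,  0.06  ]))]
[(0.88, array([ 0.3714, -0.2528,  0.06  ]))]
```

View pics/w2.png

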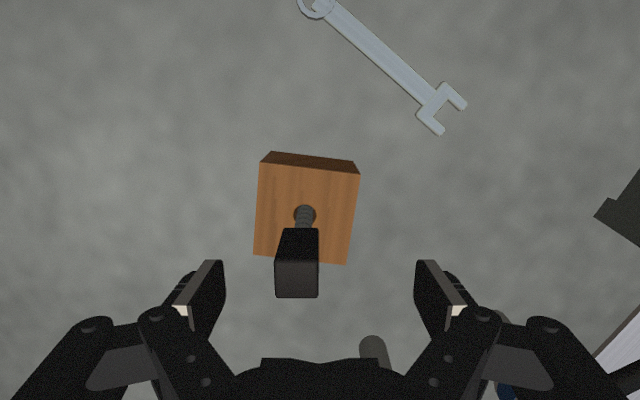

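Run:
```python
from h import *
np.set_printoptions(precision=4,suppress=True)
f=cv2.imread("pics/w2.png")
T=toolT()
for p,z in(((297,263),.155),((297,297),.155),((297,280),.155),((304.5,215),.06)):
    w=at("wrist",p,z); print(w, np.linalg.inv(T)[:3]@np.r_[w,1])
for p,z in(((275,280),.155),((319,280),.155)): print(at("wrist",p,z))
```

```text
[ 0.363  -0.2489  0.155 ] [ 0.0019 -0.0114 -0.0022]
[ 0.3724 -0.2653  0.155 ] [-0.017  -0.0118 -0.0021]
[ 0.3676 -0.2569  0.155 ] [-0.0073 -0.0116 -0.0021]
[ 0.3671 -0.2567  0.06  ] [-0.0066 -0.012   0.0929]
[ 0.3584 -0.2625  0.155 ]
[ 0.3768 -0.2514  0.155 ]
```

Emit:
{"method": "move_arm", "body": {"commands": [[[-0.007,-0.012,0],[0,0,0],1],[[-0.007,-0.012,0.02],[0,0,0],1],[[-0.007,-0.012,0.039],[0,0,0],1],[[-0.007,-0.012,0.039],[0,0,0],1],[[-0.007,-0.012,0.039],[0,0,0],1]]}}

```text
time_s: 4.67
tool_pos: [0.366, -0.2559, 0.1124]
eef_rot: [-0.001, 0.493, 0.87, 0.0]
ft_force: [0.4, -0.0, 0.5]
grip_width: 0.0856
grasp_force: 0.0
```

Emit:
{"method": "move_arm", "body": {"commands": [[[0,0,0],[0,0,0],-1],[[0,0,0],[0,0,0],-1],[[0,0,0],[0,0,0],-1],[[0,0,0],[0,0,0],-1],[[0,0,0],[0,0,0],-1]], "force": 60}}

```text
time_s: 5.08
tool_pos: [0.3666, -0.2563, 0.1128]
eef_rot: [0.0, 0.493, 0.87, -0.0]
ft_force: [0.1, -0.6, 0.3]
grip_width: 0.0257
grasp_force: 0.0
```

Emit:
{"method": "move_arm", "body": {"commands": [[[0,0,0],[0,0,0],-1],[[0,0,0],[0,0,0],-1],[[0,0,0],[0,0,0],-1],[[0,0,0],[0,0,0],-1],[[0,0,0],[0,0,0],-1]]}}

```text
time_s: 5.5
tool_pos: [0.3665, -0.2566, 0.1129]
eef_rot: [0.0, 0.493, 0.87, -0.0]
ft_force: [-0.7, 1.2, 6.5]
grip_width: 0.0214
grasp_force: 58.8
```

Emit:
{"method": "move_arm", "body": {"commands": [[[0,0,-0.03],[0,0,0],-1],[[0,0,-0.06],[0,0,0.1],-1],[[0,0,-0.09],[0,0,0.2],-1],[[0,0,-0.12],[0,0,0.32],-1],[[0,0,-0.13],[0,0,0.44],-1]]}}

```text
time_s: 5.92
tool_pos: [0.3675, -0.2574, 0.2464]
eef_rot: [0.003, 0.673, 0.74, -0.0]
ft_force: [0.7, -1.2, -1.4]
grip_width: 0.0214
grasp_force: 59.4
```

Emit:
{"method": "move_arm", "body": {"commands": [[[0,0,0],[0,0,0.1],-1],[[0,0,0],[0,0,0.1],-1]]}}

```text
time_s: 6.08
tool_pos: [0.3665, -0.2563, 0.243]
eef_rot: [0.001, 0.708, 0.706, -0.0]
ft_force: [0.3, 0.5, -0.6]
grip_width: 0.0216
grasp_force: 59.4
```

Emit:
{"method": "move_arm", "body": {"commands": [[[0.1222,0.0995,0],[0,0,0],-1],[[0.1222,0.0995,0],[0,0,0],-1],[[0.1222,0.0995,0],[0,0,0],-1],[[0.1222,0.0995,0],[0,0,0],-1],[[0.1222,0.0995,0],[0,0,0],-1]]}}

```text
time_s: 6.5
tool_pos: [0.468, -0.1292, 0.2412]
eef_rot: [-0.001, 0.704, 0.71, 0.001]
ft_force: [-0.5, -0.3, -0.7]
grip_width: 0.0213
grasp_force: 59.4
```

Emit:
{"method": "move_arm", "body": {"commands": [[[0.1222,0.0995,0],[0,0,0],-1],[[0.1222,0.0995,0],[0,0,0],-1],[[0.1222,0.0995,0],[0,0,0],-1],[[0.1222,0.0995,0],[0,0,0],-1],[[0.1222,0.0995,0],[0,0,0],-1]]}}

```text
time_s: 6.92
tool_pos: [0.5675, -0.0073, 0.2407]
eef_rot: [-0.001, 0.704, 0.71, 0.001]
ft_force: [-0.7, -0.7, -1.2]
grip_width: 0.0215
grasp_force: 59.4
```

Emit:
{"method": "move_arm", "body": {"commands": [[[0.1222,0.0995,0],[0,0,0],-1],[[0.1222,0.0995,0],[0,0,0],-1],[[0.1222,0.0995,0],[0,0,0],-1],[[0.1222,0.0995,0],[0,0,0],-1],[[0.1222,0.0995,0],[0,0,0],-1]]}}

```text
time_s: 7.33
tool_pos: [0.6667, 0.1147, 0.2396]
eef_rot: [-0.001, 0.705, 0.71, 0.0]
ft_force: [-0.5, 0.1, -1.2]
grip_width: 0.0214
grasp_force: 59.5
```

Emit:
{"method": "move_arm", "body": {"commands": [[[0,0,0],[0,0,0],-1],[[0,0,0],[0,0,0],-1],[[0,0,0],[0,0,0],-1],[[0,0,0],[0,0,0],-1]]}}

```text
time_s: 7.67
tool_pos: [0.6642, 0.1089, 0.2425]
eef_rot: [-0.0, 0.707, 0.707, -0.0]
ft_force: [0.1, 0.2, -1.6]
grip_width: 0.0215
grasp_force: 59.5
```

Run:
```python
from h import *
np.set_printoptions(precision=4,suppress=True)
s=get_state();print(s["tool_pos"],s["eef_rot"],s["ft_force"],s["grip_width"])
f=grab_frame("wrist"); cv2.imwrite("pics/w3.png",f)
for l,z in(("bore_left",.074),("bore_right",.074),("slot_1",0),("rod_tip",s["tool_pos"][2]-.103)):
    for d in spot_point("wrist",l): print(l,round(d["score"],2),np.round(d["xy"],1),at("wrist",d["xy"],z)[:2])
```

```text
[0.6642 0.1089 0.2425] [-0.      0.7075  0.7068 -0.0003] [ 0.0788  0.1864 -1.6272] 0.021491549494352665
bore_left 0.95 [319.7 156.2] [0.6642 0.1356]
bore_left 0.31 [320.7 202.1] [0.6651 0.0896]
bore_right 0.88 [326.8 339. ] [ 0.6723 -0.0764]
rod_tip 0.95 [321.4 203.5] [0.6656 0.1088]
```

View pics/w3.png

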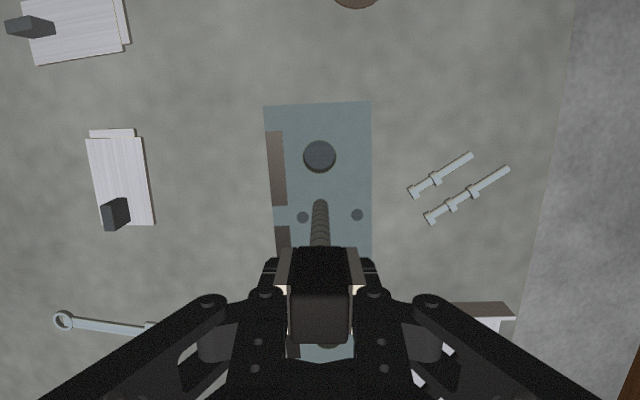

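Emit:
{"method": "move_arm", "body": {"commands": [[[0.027,-0.001,0],[0,0,0],-1],[[0.027,-0.001,0.02],[0,0,0],-1],[[0.027,-0.001,0.05],[0,0,0],-1],[[0.027,-0.001,0.07],[0,0,0],-1],[[0.027,-0.001,0.077],[0,0,0],-1]]}}

```text
time_s: 8.33
tool_pos: [0.6616, 0.1374, 0.1614]
eef_rot: [-0.002, 0.707, 0.707, -0.002]
ft_force: [-0.7, -0.8, -2.3]
grip_width: 0.0211
grasp_force: 59.6
```

Emit:
{"method": "move_arm", "body": {"commands": [[[0,0,0],[0,0,0],-1],[[0,0,0],[0,0,0],-1],[[0,0,0.005],[0,0,0],-1],[[0,0,0.009],[0,0,0],-1],[[0,0,0.012],[0,0,0],-1]]}}

```text
time_s: 8.75
tool_pos: [0.6647, 0.1374, 0.1547]
eef_rot: [0.001, 0.707, 0.707, 0.001]
ft_force: [-1.5, -0.4, 21.1]
grip_width: 0.0214
grasp_force: 62.5
```

Emit:
{"method": "move_arm", "body": {"commands": [[[0,0,0],[0,0,0],-1]]}}

```text
time_s: 8.83
tool_pos: [0.6645, 0.1374, 0.155]
eef_rot: [0.001, 0.707, 0.707, 0.001]
ft_force: [-0.6, 0.2, 3.5]
grip_width: 0.0211
grasp_force: 60.1
```

Emit:
{"method": "move_arm", "body": {"commands": [[[0,0,0.001],[0,0,0],-1],[[0,0,0.002],[0,0,0],-1],[[0,0,0.002],[0,0,0],-1],[[0,0,0.002],[0,0,0],-1]]}}

```text
time_s: 9.17
tool_pos: [0.6647, 0.1374, 0.1549]
eef_rot: [0.001, 0.707, 0.707, 0.001]
ft_force: [-3.7, -0.8, 12.3]
grip_width: 0.0212
grasp_force: 61.4
```

Emit:
{"method": "move_arm", "body": {"commands": [[[0,0,-0.02],[0,0,0],-1],[[0,0,-0.05],[0,0,0],-1],[[0,0,-0.064],[0,0,0],-1],[[-0.03,0,-0.064],[0,0,0],-1],[[-0.065,0.003,-0.064],[0,0,0],-1]]}}

```text
time_s: 9.58
tool_pos: [0.6673, 0.0744, 0.2178]
eef_rot: [0.001, 0.706, 0.709, 0.002]
ft_force: [0.3, -0.4, -1.2]
grip_width: 0.0216
grasp_force: 59.6
```

Emit:
{"method": "move_arm", "body": {"commands": [[[-0.147,0.005,0],[0,0,0],-1],[[-0.147,0.005,0],[0,0,0],-1],[[-0.147,0.005,0],[0,0,0],-1],[[-0.147,0.005,0],[0,0,0],-1],[[-0.147,0.005,0],[0,0,0],-1]]}}

```text
time_s: 10.0
tool_pos: [0.6719, -0.0808, 0.2154]
eef_rot: [0.001, 0.709, 0.705, -0.001]
ft_force: [-0.2, 0.6, -0.3]
grip_width: 0.0217
grasp_force: 59.6
```

Emit:
{"method": "move_arm", "body": {"commands": [[[0,0,0],[0,0,0],-1],[[0,0,0],[0,0,0],-1],[[0,0,0],[0,0,0],-1]]}}

```text
time_s: 10.25
tool_pos: [0.6718, -0.0731, 0.2155]
eef_rot: [-0.0, 0.707, 0.708, 0.0]
ft_force: [-0.7, 0.6, -0.5]
grip_width: 0.0215
grasp_force: 59.6
```

Run:
```python
from h import *
np.set_printoptions(precision=4,suppress=True)
s=get_state();print(s["tool_pos"],s["ft_force"])
f=grab_frame("wrist")
for l,z in(("bore_left",.074),("bore_right",.074),("rod_tip",s["tool_pos"][2]-.103)):
    for d in spot_point("wrist",l): print(l,round(d["score"],2),np.round(d["xy"],1),at("wrist",d["xy"],z)[:2])
```

```text
[ 0.6718 -0.0731  0.2155] [-0.7108  0.6453 -0.4507]
bore_left 0.16 [79.  11.2] [0.4743 0.0787]
bore_right 0.94 [322.9 192. ] [ 0.6744 -0.0749]
rod_tip 0.79 [319.6 204.8] [ 0.6713 -0.0752]
```

Aligned within 3 mm; lower.

Emit:
{"method": "move_arm", "body": {"commands": [[[0,0.002,0.02],[0,0,0],-1],[[0,0.002,0.04],[0,0,0],-1],[[0,0.002,0.055],[0,0,0],-1],[[0,0.002,0.06],[0,0,0],-1],[[0,0.002,0.06],[0,0,0],-1]]}}

```text
time_s: 10.87
tool_pos: [0.6728, -0.0737, 0.1535]
eef_rot: [-0.002, 0.707, 0.707, -0.001]
ft_force: [-0.7, 0.7, -1.4]
grip_width: 0.0214
grasp_force: 59.5
```

Emit:
{"method": "move_arm", "body": {"commands": [[[0,0,0.004],[0,0,0],-1],[[0,0,0.008],[0,0,0],-1],[[0,0,0.012],[0,0,0],-1],[[0,0,0.012],[0,0,0],-1],[[0,0,0.012],[0,0,0],-1]]}}

```text
time_s: 11.28
tool_pos: [0.6738, -0.0746, 0.1435]
eef_rot: [0.0, 0.707, 0.707, 0.0]
ft_force: [-0.2, -0.5, 0.3]
grip_width: 0.0215
grasp_force: 59.5
```

No contact at 32 mm; continue to 42.

Emit:
{"method": "move_arm", "body": {"commands": [[[0,0,0.003],[0,0,0],-1],[[0,0,0.006],[0,0,0],-1],[[0,0,0.009],[0,0,0],-1],[[0,0,0.01],[0,0,0],-1],[[0,0,0.01],[0,0,0],-1]]}}

```text
time_s: 11.7
tool_pos: [0.6735, -0.0745, 0.1327]
eef_rot: [-0.0, 0.707, 0.707, -0.0]
ft_force: [1.1, 0.4, -1.7]
grip_width: 0.0213
grasp_force: 59.5
```

Emit:
{"method": "move_arm", "body": {"commands": [[[0,0,0.003],[0,0,0],-1],[[0,0,0.006],[0,0,0],-1],[[0,0,0.009],[0,0,0],-1],[[0,0,0.01],[0,0,0],-1],[[0,0,0.01],[0,0,0],-1]]}}

```text
time_s: 12.12
tool_pos: [0.674, -0.0747, 0.1249]
eef_rot: [0.001, 0.707, 0.707, 0.0]
ft_force: [-2.5, 0.3, 8.0]
grip_width: 0.021
grasp_force: 60.7
```

Emit:
{"method": "move_arm", "body": {"commands": [[[0,0,-0.03],[0,0,0],-1],[[0,0,-0.065],[0,0,0],-1],[[0,0,-0.1],[0,0,0],-1],[[0,0,-0.12],[0,0,0],-1],[[0,0,-0.12],[0,0,0],-1]]}}

```text
time_s: 12.53
tool_pos: [0.6764, -0.0752, 0.2499]
eef_rot: [0.005, 0.707, 0.707, 0.003]
ft_force: [1.3, 0.2, -0.1]
grip_width: 0.0215
grasp_force: 59.6
```

Emit:
{"method": "move_arm", "body": {"commands": [[[-0.091,-0.1538,0],[0,0,-0.27],-1],[[-0.091,-0.1538,0],[0,0,-0.27],-1],[[-0.091,-0.1538,0],[0,0,-0.27],-1],[[-0.091,-0.1538,0],[0,0,-0.27],-1],[[-0.091,-0.1538,0],[0,0,-0.27],-1]]}}

```text
time_s: 12.95
tool_pos: [0.5151, -0.1671, 0.242]
eef_rot: [-0.002, 0.606, 0.795, -0.001]
ft_force: [0.4, -0.9, -1.5]
grip_width: 0.0216
grasp_force: 59.9
```

Run:
```python
from h import *
s=get_state();T=toolT();print(s["tool_pos"],T.round(3)[:3,:3]@[0,1,0],(T[:3,:3].T@(np.array([.3665,-.2566,.242])-T[:3,3])).round(4))
```

```text
[ 0.51509904 -0.16709958  0.24197438] [ 0.964  0.265 -0.004] [-0.0469 -0.167   0.0007]
```

Emit:
{"method": "move_arm", "body": {"commands": [[[-0.047,-0.169,0],[0,0,-0.27],-1],[[-0.047,-0.169,0],[0,0,-0.27],-1],[[-0.047,-0.169,0],[0,0,-0.27],-1],[[-0.047,-0.169,0],[0,0,-0.27],-1],[[-0.047,-0.169,0],[0,0,-0.27],-1]]}}

```text
time_s: 13.37
tool_pos: [0.366, -0.2572, 0.2424]
eef_rot: [-0.001, 0.494, 0.87, -0.001]
ft_force: [0.9, 0.3, -0.7]
grip_width: 0.0213
grasp_force: 59.9
```

Emit:
{"method": "move_arm", "body": {"commands": [[[0,0,0],[0,0,0],-1],[[0,0,0],[0,0,0],-1],[[0,0,0.03],[0,0,0],-1],[[0,0,0.05],[0,0,0],-1],[[0,0,0.05],[0,0,0],-1]]}}

```text
time_s: 13.78
tool_pos: [0.3689, -0.2531, 0.1894]
eef_rot: [-0.004, 0.492, 0.87, 0.002]
ft_force: [-0.6, 0.4, -1.9]
grip_width: 0.0213
grasp_force: 59.8
```

Emit:
{"method": "move_arm", "body": {"commands": [[[0,0,0],[0,0,0],-1],[[0,0,0],[0,0,0],-1]]}}

```text
time_s: 13.95
tool_pos: [0.3708, -0.2559, 0.194]
eef_rot: [0.0, 0.492, 0.87, -0.0]
ft_force: [-0.8, 0.4, -0.7]
grip_width: 0.0213
grasp_force: 59.8
```

Run:
```python
from h import *
np.set_printoptions(precision=4,suppress=True)
s=get_state();T=toolT();print(s["tool_pos"],T[:3,:3]@[0,1,0],(T[:3,:3].T@(np.array([.3665,-.2566,.242])-T[:3,3])))
f=grab_frame("wrist"); cv2.imwrite("pics/w4.png",f[60:340,150:490])
for l,z in(("stand_hole",.06),("rod_tip",s["tool_pos"][2]-.103)):
    for d in spot_point("wrist",l): print(l,round(d["score"],2),np.round(d["xy"],1),at("wrist",d["xy"],z)[:2])
```

```text
[ 0.3708 -0.2559  0.194 ] [0.857  0.5153 0.0004] [ 0.0016 -0.0041 -0.048 ]
stand_hole 0.78 [317.9 194.1] [ 0.3702 -0.2589]
rod_tip 0.71 [323.3 205. ] [ 0.374  -0.2569]
```

View pics/w4.png

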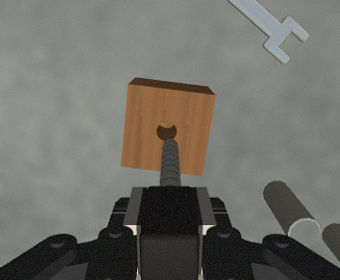

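Emit:
{"method": "move_arm", "body": {"commands": [[[0.001,-0.004,0],[0,0,0],-1],[[0.001,-0.004,0],[0,0,0],-1],[[0.001,-0.004,0.02],[0,0,0],-1],[[0.001,-0.004,0.035],[0,0,0],-1],[[0.001,-0.004,0.04],[0,0,0],-1]]}}

```text
time_s: 14.52
tool_pos: [0.3648, -0.2564, 0.1519]
eef_rot: [-0.001, 0.493, 0.87, 0.0]
ft_force: [-0.2, 1.0, -1.3]
grip_width: 0.0212
grasp_force: 59.8
```

Emit:
{"method": "move_arm", "body": {"commands": [[[0,0,0.01],[0,0,0],-1],[[0,0,0.02],[0,0,0],-1],[[0,0,0.03],[0,0,0],-1],[[0,0,0.038],[0,0,0],-1],[[0,0,0.04],[0,0,0],-1]]}}

```text
time_s: 14.93
tool_pos: [0.3654, -0.257, 0.1128]
eef_rot: [-0.001, 0.493, 0.87, 0.0]
ft_force: [-1.5, 0.2, 12.9]
grip_width: 0.0211
grasp_force: 61.5
```

Emit:
{"method": "move_arm", "body": {"commands": [[[0,0,0.001],[0,0,0],-1],[[0,0,0.001],[0,0,0],-1],[[0,0,0.001],[0,0,0],-1]]}}

```text
time_s: 15.18
tool_pos: [0.3658, -0.2573, 0.1129]
eef_rot: [0.0, 0.493, 0.87, -0.0]
ft_force: [-1.0, 1.2, 2.5]
grip_width: 0.0211
grasp_force: 60.0
```

Emit:
{"method": "move_arm", "body": {"commands": [[[0,0,0],[0,0,0],1],[[0,0,0],[0,0,0],1],[[0,0,0],[0,0,0],1],[[0,0,0],[0,0,0],1],[[0,0,0],[0,0,0],1]]}}

```text
time_s: 15.6
tool_pos: [0.3658, -0.2572, 0.1124]
eef_rot: [0.0, 0.493, 0.87, -0.0]
ft_force: [-0.7, -0.5, -0.0]
grip_width: 0.0803
grasp_force: 0.0
```

Emit:
{"method": "move_arm", "body": {"commands": [[[0,0,0],[0,0,0],1],[[0,0,-0.03],[0,0,0],1],[[0,0,-0.07],[0,0,0],1],[[0,0,-0.11],[0,0,0],1],[[0,0,-0.15],[0,0,0],1]]}}

```text
time_s: 16.02
tool_pos: [0.3654, -0.2567, 0.2639]
eef_rot: [-0.0, 0.493, 0.87, 0.0]
ft_force: [0.2, 0.1, -0.4]
grip_width: 0.0851
grasp_force: 0.0
```

Emit:
{"method": "move_arm", "body": {"commands": [[[0.0,0,0],[0,0,0.108],1],[[0,0,0],[0,0,0.216],1],[[0,0,0],[0,0,0.324],1],[[0,0,0],[0,0,0.432],1],[[0,0,0],[0,0,0.54],1]]}}

```text
time_s: 16.43
tool_pos: [0.3657, -0.2571, 0.2624]
eef_rot: [0.0, 0.709, 0.705, -0.0]
ft_force: [0.1, -0.1, 1.0]
grip_width: 0.0856
grasp_force: 0.0
```

Emit:
{"method": "move_arm", "body": {"commands": [[[-0.0715,0.097,0],[0,0,0],1],[[-0.0715,0.097,0],[0,0,0],1],[[-0.143,0.194,0],[0,0,0],1],[[-0.143,0.194,0],[0,0,0],1],[[-0.143,0.194,0],[0,0,0],1]]}}

```text
time_s: 16.85
tool_pos: [0.5349, -0.3816, 0.262]
eef_rot: [-0.0, 0.707, 0.707, -0.0]
ft_force: [0.9, -0.0, 0.1]
grip_width: 0.0855
grasp_force: 0.0
```

Run:
```python
from h import *
s=get_state();print(s["tool_pos"],s["eef_rot"],s["grip_width"])
```

```text
[ 0.53489599 -0.38164408  0.26200615] [-5.08557638e-05  7.07104865e-01  7.07108695e-01 -1.61509690e-05] 0.08547239608854187
```

Emit:
{"method": "move_arm", "body": {"commands": [[[0.0,0.02,0],[0,0,0],1],[[0.0,0.02,0],[0,0,0],1],[[0.0,0.02,0],[0,0,0],1],[[0.0,0.02,0],[0,0,0],1]]}}

```text
time_s: 17.18
tool_pos: [0.5528, -0.3803, 0.2619]
eef_rot: [-0.001, 0.707, 0.707, -0.0]
ft_force: [-0.1, -0.3, 0.0]
grip_width: 0.0852
grasp_force: 0.0
```

Run:
```python
from h import *
s=get_state();print(s["tool_pos"],s["eef_rot"],s["grip_width"])
f=grab_frame("wrist"); cv2.imwrite("pics/w5.png",f)
for d in spot_point("wrist","post_67"): print(round(d["score"],2),np.round(d["xy"],1),at("wrist",d["xy"],0)[:2])
for d in outline_of("wrist","post_67"):
    m=d["pixels"].astype(np.uint8); c=max(cv2.findContours(m,0,1)[0],key=cv2.contourArea); print(round(d["score"],2),cv2.boundingRect(c))
for d in outline_of("side","post_67"):
    m=d["pixels"].astype(np.uint8); c=max(cv2.findContours(m,0,1)[0],key=cv2.contourArea); print("side",round(d["score"],2),cv2.boundingRect(c))
```

```text
[ 0.55275608 -0.38025442  0.26187458] [-7.25866141e-04  7.06974558e-01  7.07238584e-01 -1.80484047e-04] 0.08521089264242
0.92 [286.5  68.7] [ 0.51348253 -0.26562553]
0.87 [364.1 148.8] [ 0.60738883 -0.35933097]
0.8 [289. 157.] [ 0.51386661 -0.36954473]
0.92 (358, 63, 26, 29)
0.88 (352, 139, 35, 33)
0.71 (280, 53, 23, 30)
0.55 (272, 146, 31, 32)
side 0.87 (432, 308, 20, 21)
side 0.82 (391, 270, 19, 27)
side 0.68 (452, 270, 24, 29)
side 0.64 (420, 250, 18, 23)
```

View pics/w5.png

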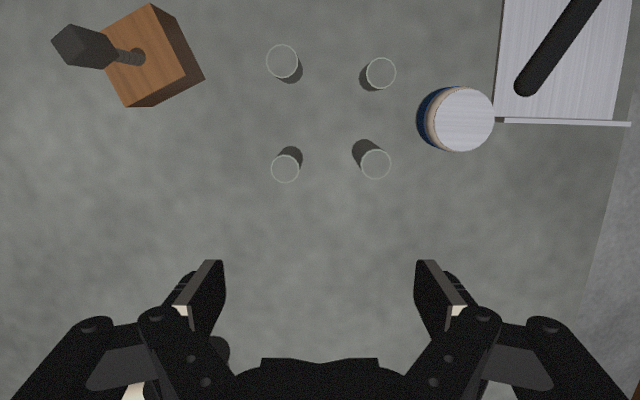

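```bash
cat > fit.py <<'E'
from h import *
from scipy.optimize import minimize
def sil(n,x,y,h,T,r=.015):
    a=np.linspace(0,2*np.pi,40); k=np.c_[x+r*np.cos(a),y+r*np.sin(a)]
    p=np.vstack([proj(n,np.c_[k,np.full(40,z)],T) for z in(0,h)]).astype(np.float32)
    S=4; m=np.zeros((400*S,640*S),np.uint8); cv2.fillConvexPoly(m,cv2.convexHull(np.round((p+.5)*S).astype(int)),1)
    return cv2.resize(m.astype(np.float32),(640,400),interpolation=cv2.INTER_AREA)
def fit(obs,xy):
    out=[]
    for h in(.067,.077,.087,.097):
        def f(v):
            c=0
            for n,M,T in obs:
                s=sil(n,v[0],v[1],h,T); c+=1-np.minimum(s,M).sum()/np.maximum(s,M).sum()
            return c/len(obs)
        r=minimize(f,xy,method="Nelder-Mead",options=dict(initial_simplex=[xy,[xy[0]+.008,xy[1]],[xy[0],xy[1]+.008]],xatol=2e-4,fatol=1e-4,maxiter=60)); out.append((round(r.fun,3),h,r.x.round(4)))
    return sorted(out,key=lambda t:t[0])
E
python3 - <<'E'
from fit import *
ms=[]
for n in("wrist","side","scene"):
    grab_frame(n); T=camT(n)
    for d in outline_of(n,"post_67"):
        if d["score"]>.25: ms.append((n,d["pixels"].astype(np.float32),T,d["xy"]))
for nm,xy in dict(A=(.517,-.266),B=(.516,-.364),C=(.608,-.271),D=(.608,-.359)).items():
    for h in (0,):
        obs=[]
        for n in("wrist","side","scene"):
            T=camT(n); u=proj(n,[[*xy,.04]],T)[0]
            c=[m for m in ms if m[0]==n and np.hypot(*(m[3]-u))<16]
            if c: c=min(c,key=lambda m:np.hypot(*(m[3]-u))); obs.append(c[:3])
    print(nm,[o[0] for o in obs]); 
    for o in obs: print("  ",o[0],[(a,b) for a,b,_ in fit([o],xy)])
    for r in fit(obs,xy): print("  all",r)
E
```

```text
A ['wrist', 'side', 'scene']
   wrist [(np.float64(0.679), 0.067), (np.float64(0.693), 0.087), (np.float64(0.694), 0.077), (np.float64(0.706), 0.097)]
   side [(np.float64(0.177), 0.067), (np.float64(0.256), 0.077), (np.float64(0.324), 0.087), (np.float64(0.383), 0.097)]
   scene [(np.float64(0.131), 0.067), (np.float64(0.218), 0.077), (np.float64(0.293), 0.087), (np.float64(0.356), 0.097)]
  all (np.float64(0.334), 0.067, array([ 0.5179, -0.2678]))
  all (np.float64(0.392), 0.077, array([ 0.5181, -0.2677]))
  all (np.float64(0.438), 0.087, array([ 0.5179, -0.2676]))
  all (np.float64(0.484), 0.097, array([ 0.5179, -0.2678]))
B ['wrist', 'side', 'scene']
   wrist [(np.float64(0.697), 0.067), (np.float64(0.719), 0.077), (np.float64(0.738), 0.087), (np.float64(0.755), 0.097)]
   side [(np.float64(0.322), 0.067), (np.float64(0.389), 0.077), (np.float64(0.445), 0.087), (np.float64(0.492), 0.097)]
   scene [(np.float64(0.293), 0.067), (np.float64(0.366), 0.077), (np.float64(0.428), 0.087), (np.float64(0.482), 0.097)]
  all (np.float64(0.444), 0.067, array([ 0.5163, -0.3703]))
  all (np.fl
[... 598 characters left out ...]
0.6089, -0.2772]))
  all (np.float64(0.551), 0.077, array([ 0.6079, -0.2774]))
  all (np.float64(0.593), 0.087, array([ 0.608 , -0.2774]))
  all (np.float64(0.628), 0.097, array([ 0.6087, -0.2774]))
D ['side', 'scene']
   side [(np.float64(0.109), 0.067), (np.float64(0.158), 0.077), (np.float64(0.232), 0.087), (np.float64(0.302), 0.097)]
   scene [(np.float64(0.099), 0.077), (np.float64(0.11), 0.067), (np.float64(0.178), 0.087), (np.float64(0.249), 0.097)]
  all (np.float64(0.138), 0.067, array([ 0.6037, -0.3629]))
  all (np.float64(0.139), 0.077, array([ 0.6043, -0.3625]))
  all (np.float64(0.212), 0.087, array([ 0.6041, -0.3621]))
  all (np.float64(0.282), 0.097, array([ 0.6046, -0.3621]))
```

Run:
```python
from fit import *
a=cv2.imread("pics/side0.png"); b=cv2.imread("pics/scene0.png")
X=dict(A=(.518,-.2678),B=(.5165,-.3704),C=(.6085,-.2774),D=(.604,-.3625))
a=cv2.resize(a[235:345,380:490],None,fx=5,fy=5,interpolation=cv2.INTER_CUBIC);b=cv2.resize(b[140:210,200:270],None,fx=7,fy=7,interpolation=cv2.INTER_CUBIC)
cv2.imwrite("pics/c1.png",np.hstack([a[:490,:310] if 0 else cv2.resize(a,(400,400)),cv2.resize(b,(400,400))]))
```

```text
(no output)
```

View pics/c1.png

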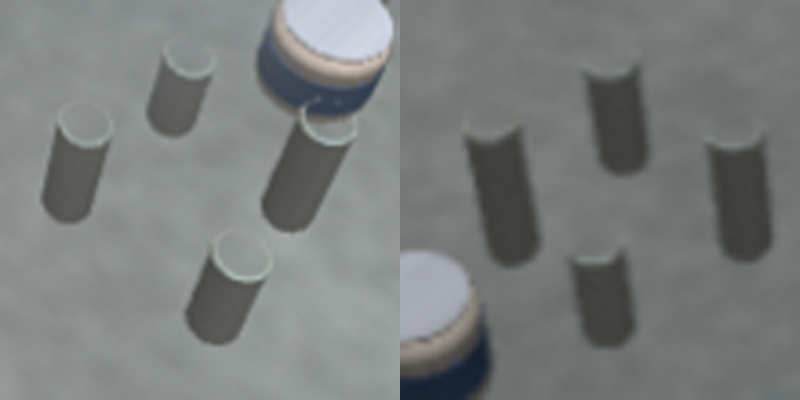

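Run:
```python
from fit import *
np.set_printoptions(precision=4,suppress=True)
f=cv2.imread("pics/w5.png"); g=cv2.GaussianBlur(cv2.cvtColor(f,cv2.COLOR_BGR2GRAY),(0,0),.8); T=camT("wrist")
for nm,xy,h in(("A",(.518,-.268),.087),("B",(.5165,-.367),.077),("C",(.607,-.274),.067),("D",(.604,-.361),.097)):
    # refine: maximise brightness along the top rim circle (bevel is bright)
    a=np.linspace(0,2*np.pi,60,endpoint=False)
    def sc(v,r=.0145):
        p=proj("wrist",np.c_[v[0]+r*np.cos(a),v[1]+r*np.sin(a),np.full(60,h)],T).astype(np.float32)
        return cv2.remap(g.astype(np.float32),p[:,:1],p[:,1:],1).mean()
    G=[(sc((xy[0]+i*.001,xy[1]+j*.001)),xy[0]+i*.001,xy[1]+j*.001) for i in range(-12,13) for j in range(-12,13)]
    print(nm,sorted(G)[-3:])
```

```text
A [(np.float32(120.42459), 0.517, -0.268), (np.float32(122.15332), 0.517, -0.267), (np.float32(122.601006), 0.518, -0.267)]
B [(np.float32(127.84528), 0.5155, -0.371), (np.float32(127.982925), 0.5165, -0.37), (np.float32(129.57193), 0.5165, -0.371)]
C [(np.float32(121.02559), 0.614, -0.275), (np.float32(123.4805), 0.614, -0.276), (np.float32(123.48371), 0.613, -0.276)]
D [(np.float32(128.47655), 0.607, -0.363), (np.float32(128.54799), 0.608, -0.362), (np.float32(129.53777), 0.607, -0.362)]
```

Emit:
{"method": "move_arm", "body": {"commands": [[[0.104,0.058,0],[0,0,0],1],[[0.104,0.058,0],[0,0,0],1],[[0.104,0.058,0.02],[0,0,0],1],[[0.104,0.058,0.06],[0,0,0],1],[[0.104,0.058,0.1],[0,0,0],1]]}}

```text
time_s: 18.1
tool_pos: [0.6139, -0.2748, 0.1637]
eef_rot: [0.003, 0.706, 0.709, 0.001]
ft_force: [0.8, -0.3, -0.6]
grip_width: 0.0853
grasp_force: 0.0
```

Emit:
{"method": "move_arm", "body": {"commands": [[[0,0,0.01],[0,0,0],1],[[0,0,0.01],[0,0,0],1],[[0,0,0.01],[0,0,0],1],[[0,0,0.01],[0,0,0],1]]}}

```text
time_s: 18.43
tool_pos: [0.6127, -0.2783, 0.1552]
eef_rot: [0.002, 0.707, 0.707, 0.0]
ft_force: [-0.8, -0.9, 0.4]
grip_width: 0.0854
grasp_force: 0.0
```

```bash
cat >> fit.py <<'E'
def rim(g,xy,h,T,r=.0145,n=15,step=.001):
    a=np.linspace(0,2*np.pi,60,endpoint=False); out=[]
    for i in range(-n,n+1):
        for j in range(-n,n+1):
            v=(xy[0]+i*step,xy[1]+j*step)
            p=proj("wrist",np.c_[v[0]+r*np.cos(a),v[1]+r*np.sin(a),np.full(60,h)],T).astype(np.float32)
            out.append((cv2.remap(g,p[:,:1],p[:,1:],1).mean(),*v))
    return max(out)
def gray(f): return cv2.GaussianBlur(cv2.cvtColor(f,cv2.COLOR_BGR2GRAY),(0,0),.8).astype(np.float32)
E
python3 - <<'E'
from fit import *
np.set_printoptions(precision=4,suppress=True)
s=get_state();T=toolT();print(s["tool_pos"],s["eef_rot"])
f=grab_frame("wrist"); cv2.imwrite("pics/w6.png",f)
for h in(.067,.077):
    r=rim(gray(f),(.611,-.276),h,camT("wrist")); print(h,r,(np.linalg.inv(T)@[r[1],r[2],h,1])[:3])
E
```

```text
[ 0.6127 -0.2783  0.1552] [0.0022 0.7074 0.7068 0.0004]
0.067 (np.float32(133.52159), 0.612, -0.276) [ 0.0025 -0.001   0.0882]
0.077 (np.float32(129.10336), 0.612, -0.274) [ 0.0045 -0.001   0.0782]
```

View pics/w6.png

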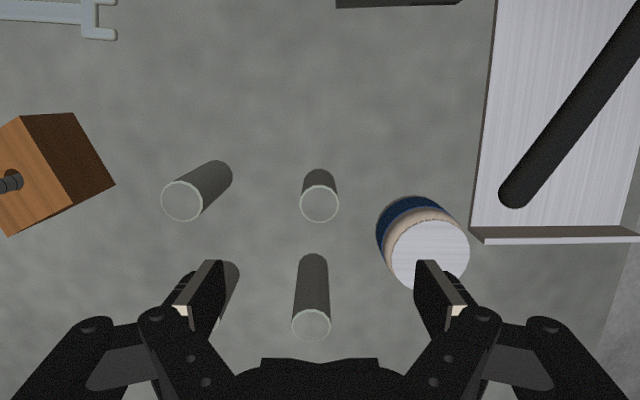

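Emit:
{"method": "move_arm", "body": {"commands": [[[0.002,-0.001,0.02],[0,0,0],0.2],[[0.002,-0.001,0.04],[0,0,0],0.2],[[0.002,-0.001,0.06],[0,0,0],0.2],[[0.002,-0.001,0.06],[0,0,0],0.2],[[0.002,-0.001,0.06],[0,0,0],0.2]]}}

```text
time_s: 18.9
tool_pos: [0.6106, -0.2753, 0.0934]
eef_rot: [0.0, 0.707, 0.707, 0.0]
ft_force: [0.5, -0.5, -0.6]
grip_width: 0.0512
grasp_force: 0.0
```

Emit:
{"method": "move_arm", "body": {"commands": [[[0,0,0.02],[0,0,0],0.2],[[0,0,0.04],[0,0,0],0.2],[[0,0,0.055],[0,0,0],0.2],[[0,0,0.06],[0,0,0],0.2],[[0,0,0.06],[0,0,0],0.2]]}}

```text
time_s: 19.32
tool_pos: [0.6108, -0.2752, 0.033]
eef_rot: [0.0, 0.707, 0.707, 0.0]
ft_force: [-0.6, -0.3, -0.4]
grip_width: 0.0513
grasp_force: 0.0
```

Emit:
{"method": "move_arm", "body": {"commands": [[[0,0,0],[0,0,0],0.2],[[0,0,0],[0,0,0],0.2]]}}

```text
time_s: 19.48
tool_pos: [0.6117, -0.2756, 0.0345]
eef_rot: [0.002, 0.707, 0.707, 0.0]
ft_force: [0.9, -0.3, -0.4]
grip_width: 0.051
grasp_force: 0.0
```

Run:
```python
from fit import *
np.set_printoptions(precision=4,suppress=True)
s=get_state();T=toolT();print(s["tool_pos"],s["eef_rot"],s["grip_width"])
f=grab_frame("wrist")
for h in(.067,.077):
    r=rim(gray(f),(.612,-.276),h,camT("wrist")); print(h,r,(np.linalg.inv(T)@[r[1],r[2],h,1])[:3])
```

```text
[ 0.6117 -0.2756  0.0345] [0.0018 0.7071 0.7071 0.0004] 0.05101380334291123
0.067 (np.float32(152.01736), 0.612, -0.276) [-0.0004  0.0004 -0.0325]
0.077 (np.float32(140.05049), 0.613, -0.27) [ 0.0056  0.0014 -0.0425]
```

Emit:
{"method": "move_arm", "body": {"commands": [[[0,0,0],[0,0,0],-1],[[0,0,0],[0,0,0],-1],[[0,0,0],[0,0,0],-1],[[0,0,0],[0,0,0],-1],[[0,0,0],[0,0,0],-1]], "force": 80}}

```text
time_s: 19.95
tool_pos: [0.6111, -0.2752, 0.0336]
eef_rot: [0.001, 0.707, 0.707, 0.0]
ft_force: [0.4, 1.2, 6.3]
grip_width: 0.0281
grasp_force: 78.4
```

Emit:
{"method": "move_arm", "body": {"commands": [[[0,0,-0.005],[0,0,0],-1],[[0,0,-0.02],[0,0,0],-1],[[0,0,-0.06],[0,0,0],-1],[[0,0,-0.1],[0,0,0],-1],[[0,0,-0.14],[0,0,0],-1]]}}

```text
time_s: 20.37
tool_pos: [0.6093, -0.2739, 0.1722]
eef_rot: [-0.002, 0.707, 0.707, -0.0]
ft_force: [0.3, -0.4, -3.3]
grip_width: 0.0281
grasp_force: 79.6
```

Emit:
{"method": "move_arm", "body": {"commands": [[[0.192,0.027,0],[0,0,0],-1],[[0.192,0.027,0],[0,0,0],-1],[[0.192,0.027,0],[0,0,0],-1],[[0.192,0.027,0],[0,0,0],-1],[[0.192,0.027,0],[0,0,0],-1]]}}

```text
time_s: 20.78
tool_pos: [0.6365, -0.0784, 0.1716]
eef_rot: [-0.002, 0.707, 0.708, 0.0]
ft_force: [0.8, -0.6, -3.8]
grip_width: 0.0282
grasp_force: 79.7
```

Emit:
{"method": "move_arm", "body": {"commands": [[[0.192,0.027,0],[0,0,0],-1],[[0.192,0.027,0],[0,0,0],-1],[[0.192,0.027,0],[0,0,0],-1],[[0.192,0.027,0],[0,0,0],-1],[[0.192,0.027,0],[0,0,0],-1]]}}

```text
time_s: 21.2
tool_pos: [0.6634, 0.1137, 0.1714]
eef_rot: [-0.001, 0.706, 0.708, -0.0]
ft_force: [0.4, -0.4, -3.9]
grip_width: 0.0281
grasp_force: 79.7
```

Emit:
{"method": "move_arm", "body": {"commands": [[[0,0,0.02],[0,0,0],-1],[[0,0,0.03],[0,0,0],-1],[[0,0,0.03],[0,0,0],-1],[[0,0,0.03],[0,0,0],-1],[[0,0,0.03],[0,0,0],-1]]}}

```text
time_s: 21.62
tool_pos: [0.6645, 0.1079, 0.1424]
eef_rot: [-0.0, 0.708, 0.707, -0.0]
ft_force: [0.4, -0.3, -3.7]
grip_width: 0.0282
grasp_force: 79.7
```

Run:
```python
from fit import *
np.set_printoptions(precision=4,suppress=True)
s=get_state();T=toolT();print(s["tool_pos"],s["eef_rot"],s["grip_width"])
f=grab_frame("wrist"); cv2.imwrite("pics/w7.png",f[60:360,160:480])
for d in spot_point("wrist","bore_left")[:2]: print(round(d["score"],2),np.round(d["xy"],1),at("wrist",d["xy"],.074)[:2])
# bore: edge-based: maximise radial contrast (bright outside, dark inside)
g=gray(f);Tc=camT("wrist");a=np.linspace(0,2*np.pi,72,endpoint=False)
def ring(v,r):
    p=proj("wrist",np.c_[v[0]+r*np.cos(a),v[1]+r*np.sin(a),np.full(72,.074)],Tc).astype(np.float32); return cv2.remap(g,p[:,:1],p[:,1:],1).ravel()
best=max((np.median(ring((x,y),.0172)-ring((x,y),.0148)),x,y) for x in np.arange(.652,.678,.0005) for y in np.arange(.122,.150,.0005)); print(best)
```

```text
[0.6645 0.1079 0.1424] [-0.      0.7077  0.7065 -0.0002] 0.02824976049271604
0.85 [319.  180.4] [0.6642 0.1335]
(np.float32(58.020996), np.float64(0.6639999999999987), np.float64(0.135))
```

View pics/w7.png

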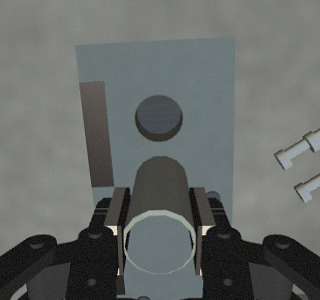

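Run:
```python
from fit import *
np.set_printoptions(precision=4,suppress=True)
s=get_state();T=toolT();h=s["tool_pos"][2]+.033
f=grab_frame("wrist")
r=rim(gray(f),s["tool_pos"][:2],h,camT("wrist"),n=20,step=.0005); print(r,s["tool_pos"],(np.linalg.inv(T)@[r[1],r[2],h,1])[:3], T[:3,:3].T@[.664-r[1],.135-r[2],0])
# foot front edge: lowest silhouette toward the bore; predicted pixel
z=s["tool_pos"][2]-.034
a=np.linspace(0,np.pi,9); print(proj("wrist",np.c_[r[1]+.015*np.cos(a),r[2]+.015*np.sin(a),np.full(9,z)])-[160,60])
```

```text
(np.float32(125.77463), np.float64(0.6635269509468474), np.float64(0.10746266553676748)) [0.665  0.108  0.1432] [-0.0005 -0.0015 -0.033 ] [ 0.0275  0.0004 -0.    ]
[[183.643  177.4227]
 [181.8882 168.32  ]
 [176.4232 160.4807]
 [168.0364 155.185 ]
 [158.0425 153.3298]
 [148.0607 155.2359]
 [139.7081 160.5746]
 [134.2941 168.4427]
 [132.5993 177.5553]]
```

Emit:
{"method": "move_arm", "body": {"commands": [[[0.0275,0,0],[0,0,0],-1],[[0.0275,0,0.01],[0,0,0],-1],[[0.0275,0,0.025],[0,0,0],-1],[[0.0275,0,0.028],[0,0,0],-1],[[0.0275,0,0.028],[0,0,0],-1]]}}

```text
time_s: 22.18
tool_pos: [0.6635, 0.1364, 0.1133]
eef_rot: [-0.001, 0.707, 0.707, -0.001]
ft_force: [-0.1, 0.5, -4.8]
grip_width: 0.028
grasp_force: 79.7
```

Emit:
{"method": "move_arm", "body": {"commands": [[[0,0,0.003],[0,0,0],-1],[[0,0,0.006],[0,0,0],-1],[[0,0,0.009],[0,0,0],-1],[[0,0,0.011],[0,0,0],-1],[[0,0,0.011],[0,0,0],-1]]}}

```text
time_s: 22.6
tool_pos: [0.664, 0.1362, 0.103]
eef_rot: [-0.0, 0.707, 0.707, -0.001]
ft_force: [0.4, -0.9, -3.2]
grip_width: 0.0279
grasp_force: 79.9
```

Run:
```python
from h import *
s=get_state();print(s["tool_pos"],s["eef_rot"],s["ft_force"],s["ft_torque"])
f=grab_frame("wrist"); cv2.imwrite("pics/w8.png",f[60:360,160:480])
```

```text
[0.66400478 0.13621095 0.10303384] [-1.26760045e-04  7.07191451e-01  7.07021837e-01 -5.97845375e-04] [ 0.35601052 -0.89727106 -3.1524609 ] [-0.36202733  0.21496401 -0.00223157]
```

Emit:
{"method": "move_arm", "body": {"commands": [[[0,0,0.003],[0,0,0],-1],[[0,0,0.006],[0,0,0],-1],[[0,0,0.009],[0,0,0],-1],[[0,0,0.012],[0,0,0],-1],[[0,0,0.015],[0,0,0],-1]]}}

```text
time_s: 23.07
tool_pos: [0.6639, 0.1363, 0.088]
eef_rot: [-0.0, 0.707, 0.707, -0.001]
ft_force: [-3.6, -4.4, 0.2]
grip_width: 0.028
grasp_force: 80.0
```

Emit:
{"method": "move_arm", "body": {"commands": [[[0,0,0.002],[0,0,0],-1],[[0,0,0.003],[0,0,0],-1],[[0,0,0.003],[0,0,0],-1]]}}

```text
time_s: 23.32
tool_pos: [0.664, 0.1363, 0.0857]
eef_rot: [-0.0, 0.707, 0.707, -0.001]
ft_force: [-5.2, -3.7, 3.3]
grip_width: 0.0279
grasp_force: 80.3
```

Emit:
{"method": "move_arm", "body": {"commands": [[[0,0,0],[0,0,0],0.3],[[0,0,0],[0,0,0],0.3],[[0,0,0],[0,0,0],0.3],[[0,0,0],[0,0,0],0.3],[[0,0,0],[0,0,0],0.3]]}}

```text
time_s: 23.73
tool_pos: [0.6649, 0.1371, 0.0855]
eef_rot: [0.0, 0.707, 0.707, 0.001]
ft_force: [-1.4, 0.9, 0.8]
grip_width: 0.0558
grasp_force: 0.0
```

Emit:
{"method": "move_arm", "body": {"commands": [[[0,0,-0.02],[0,0,0],0.3],[[0,0,-0.05],[0,0,0],0.3],[[0,0,-0.08],[0,0,0],0.3],[[0,0,-0.1],[0,0,0],0.3],[[0,0,-0.1],[0,0,0],0.3]]}}

```text
time_s: 24.15
tool_pos: [0.6675, 0.1372, 0.1916]
eef_rot: [0.004, 0.707, 0.707, 0.004]
ft_force: [0.2, 0.1, 1.0]
grip_width: 0.0556
grasp_force: 0.0
```

Emit:
{"method": "move_arm", "body": {"commands": [[[-0.166,-0.019,0],[0,0,0],0.3],[[-0.166,-0.019,0],[0,0,0],0.3],[[-0.166,-0.019,0],[0,0,0],0.3],[[-0.166,-0.019,0],[0,0,0],0.3],[[-0.166,-0.019,0],[0,0,0],0.3]]}}

```text
time_s: 24.57
tool_pos: [0.6447, -0.0369, 0.1846]
eef_rot: [0.001, 0.709, 0.705, -0.002]
ft_force: [0.4, 0.6, -0.0]
grip_width: 0.0556
grasp_force: 0.0
```

Emit:
{"method": "move_arm", "body": {"commands": [[[-0.166,-0.019,0],[0,0,0],0.3],[[-0.166,-0.019,0],[0,0,0],0.3],[[-0.166,-0.019,0],[0,0,0],0.3],[[-0.166,-0.019,0],[0,0,0],0.3],[[-0.166,-0.019,0],[0,0,0],0.3]]}}

```text
time_s: 24.98
tool_pos: [0.6252, -0.2032, 0.1844]
eef_rot: [0.001, 0.709, 0.705, -0.002]
ft_force: [-0.1, 0.0, -1.0]
grip_width: 0.0553
grasp_force: 0.0
```

Emit:
{"method": "move_arm", "body": {"commands": [[[-0.166,-0.019,0],[0,0,0],0.3],[[-0.166,-0.019,0],[0,0,0],0.3],[[-0.166,-0.019,0],[0,0,0],0.3],[[-0.166,-0.019,0],[0,0,0],0.3],[[-0.166,-0.019,0],[0,0,0],0.3]]}}

```text
time_s: 25.4
tool_pos: [0.6054, -0.3694, 0.1839]
eef_rot: [0.001, 0.709, 0.705, -0.002]
ft_force: [-0.6, -0.1, 1.4]
grip_width: 0.0556
grasp_force: 0.0
```

Emit:
{"method": "move_arm", "body": {"commands": [[[0,0,0],[0,0,0],0.3],[[0,0,0],[0,0,0],0.3],[[0,0,0],[0,0,0],0.3],[[0,0,0],[0,0,0],0.3]]}}

```text
time_s: 25.73
tool_pos: [0.608, -0.3593, 0.1853]
eef_rot: [-0.0, 0.706, 0.708, 0.0]
ft_force: [0.2, -0.4, -0.1]
grip_width: 0.0556
grasp_force: 0.0
```

Run:
```python
from fit import *
np.set_printoptions(precision=4,suppress=True)
s=get_state();T=toolT();print(s["tool_pos"],s["eef_rot"],s["grip_width"])
f=grab_frame("wrist"); cv2.imwrite("pics/w9.png",f)
for h in(.087,.097):
    r=rim(gray(f),(.606,-.362),h,camT("wrist")); print(h,r,(np.linalg.inv(T)@[r[1],r[2],h,1])[:3])
```

```text
[ 0.608  -0.3593  0.1853] [-0.0002  0.7064  0.7078  0.0002] 0.05555060198078304
0.087 (np.float32(141.73048), 0.606, -0.364) [-0.0048 -0.002   0.0983]
0.097 (np.float32(138.65895), 0.606, -0.362) [-0.0028 -0.002   0.0883]
```

Emit:
{"method": "move_arm", "body": {"commands": [[[-0.003,-0.002,0],[0,0,0],0.3],[[-0.003,-0.002,0.02],[0,0,0],0.3],[[-0.003,-0.002,0.05],[0,0,0],0.3],[[-0.003,-0.002,0.07],[0,0,0],0.3],[[-0.003,-0.002,0.07],[0,0,0],0.3]]}}

```text
time_s: 26.2
tool_pos: [0.603, -0.3616, 0.11]
eef_rot: [-0.005, 0.707, 0.707, -0.0]
ft_force: [0.0, 0.3, -1.3]
grip_width: 0.0554
grasp_force: 0.0
```

Emit:
{"method": "move_arm", "body": {"commands": [[[0,0,0.02],[0,0,0],0.3],[[0,0,0.04],[0,0,0],0.3],[[0,0,0.053],[0,0,0],0.3],[[0,0,0.053],[0,0,0],0.3],[[0,0,0.053],[0,0,0],0.3]]}}

```text
time_s: 26.62
tool_pos: [0.6054, -0.364, 0.0625]
eef_rot: [-0.0, 0.707, 0.707, -0.0]
ft_force: [0.4, -0.1, -0.1]
grip_width: 0.0556
grasp_force: 0.0
```

Run:
```python
from fit import *
np.set_printoptions(precision=4,suppress=True)
s=get_state();T=toolT();print(s["tool_pos"],s["eef_rot"],s["grip_width"])
f=grab_frame("wrist"); cv2.imwrite("pics/w9.png",f)
for h in(.087,.092,.097,.102):
    r=rim(gray(f),(.606,-.362),h,camT("wrist"),n=24,step=.0005); print(h,r,(np.linalg.inv(T)@[r[1],r[2],h,1])[:3])
```

```text
[ 0.6054 -0.364   0.0625] [-0.0004  0.707   0.7072 -0.    ] 0.05562413941742592
0.087 (np.float32(145.41496), 0.607, -0.367) [-0.003   0.0016 -0.0245]
0.092 (np.float32(149.71397), 0.606, -0.365) [-0.001   0.0006 -0.0295]
0.097 (np.float32(147.68022), 0.606, -0.3615) [ 0.0025  0.0006 -0.0345]
0.102 (np.float32(142.98764), 0.606, -0.3595) [ 0.0045  0.0006 -0.0395]
```

Emit:
{"method": "move_arm", "body": {"commands": [[[0.001,0.0005,0],[0,0,0],0.3],[[0.001,0.0005,0],[0,0,0],-1],[[0.001,0.0005,0],[0,0,0],-1],[[0.001,0.0005,0],[0,0,0],-1],[[0.001,0.0005,0],[0,0,0],-1]]}}

```text
time_s: 27.08
tool_pos: [0.6067, -0.3638, 0.0639]
eef_rot: [0.001, 0.707, 0.707, 0.0]
ft_force: [0.1, -1.0, 5.9]
grip_width: 0.028
grasp_force: 80.0
```

Emit:
{"method": "move_arm", "body": {"commands": [[[0,0,0],[0,0,0],-1],[[0,0,0],[0,0,0],-1]]}}

```text
time_s: 27.25
tool_pos: [0.6067, -0.3638, 0.0638]
eef_rot: [0.001, 0.707, 0.707, 0.0]
ft_force: [0.0, 0.9, 5.8]
grip_width: 0.0281
grasp_force: 80.0
```

Emit:
{"method": "move_arm", "body": {"commands": [[[0,0,-0.005],[0,0,0],-1],[[0,0,-0.03],[0,0,0],-1],[[0,0,-0.06],[0,0,0],-1],[[0,0,-0.1],[0,0,0],-1],[[0,0,-0.14],[0,0,0],-1]]}}

```text
time_s: 27.67
tool_pos: [0.6044, -0.362, 0.2008]
eef_rot: [-0.003, 0.707, 0.707, -0.0]
ft_force: [1.4, -1.0, -4.4]
grip_width: 0.0282
grasp_force: 79.9
```

Emit:
{"method": "move_arm", "body": {"commands": [[[0.13,0.034,0],[0,0,0],-1],[[0.13,0.034,0],[0,0,0],-1],[[0.13,0.034,0],[0,0,0],-1],[[0.13,0.034,0],[0,0,0],-1],[[0.13,0.034,0],[0,0,0],-1]]}}

```text
time_s: 28.08
tool_pos: [0.6399, -0.2281, 0.201]
eef_rot: [-0.002, 0.705, 0.709, 0.0]
ft_force: [-0.8, 0.2, -5.2]
grip_width: 0.028
grasp_force: 79.8
```

Emit:
{"method": "move_arm", "body": {"commands": [[[0.13,0.034,0],[0,0,0],-1],[[0.13,0.034,0],[0,0,0],-1],[[0.13,0.034,0],[0,0,0],-1],[[0.13,0.034,0],[0,0,0],-1],[[0.13,0.034,0],[0,0,0],-1]]}}

```text
time_s: 28.5
tool_pos: [0.6738, -0.0993, 0.201]
eef_rot: [-0.002, 0.706, 0.709, -0.0]
ft_force: [-0.7, -0.4, -5.4]
grip_width: 0.0283
grasp_force: 79.9
```

Emit:
{"method": "move_arm", "body": {"commands": [[[0,0,0.02],[0,0,0],-1],[[0,0,0.03],[0,0,0],-1],[[0,0,0.03],[0,0,0],-1],[[0,0,0.03],[0,0,0],-1],[[0,0,0.03],[0,0,0],-1]]}}

```text
time_s: 28.92
tool_pos: [0.6739, -0.1043, 0.1724]
eef_rot: [-0.0, 0.708, 0.707, -0.0]
ft_force: [0.3, -0.7, -5.3]
grip_width: 0.0283
grasp_force: 79.8
```

```bash
cat >> fit.py <<'E'
def bore(g,c,Tc):
    a=np.linspace(0,2*np.pi,72,endpoint=False)
    def ring(v,r):
        p=proj("wrist",np.c_[v[0]+r*np.cos(a),v[1]+r*np.sin(a),np.full(72,.074)],Tc).astype(np.float32); return cv2.remap(g,p[:,:1],p[:,1:],1).ravel()
    return max((np.median(ring((x,y),.0172)-ring((x,y),.0148)),x,y) for x in np.arange(c[0]-.012,c[0]+.012,.0005) for y in np.arange(c[1]-.012,c[1]+.012,.0005))
E
python3 - <<'E'
from fit import *
np.set_printoptions(precision=4,suppress=True)
s=get_state();T=toolT();print(s["tool_pos"],s["eef_rot"],s["ft_force"])
f=grab_frame("wrist"); g=gray(f); cv2.imwrite("pics/w10.png",f[60:360,160:480])
for d in spot_point("wrist","bore_right")[:1]: print(round(d["score"],2),at("wrist",d["xy"],.074)[:2])
b=bore(g,(.6744,-.075),camT("wrist")); h=s["tool_pos"][2]-.0635+.097
r=rim(g,s["tool_pos"][:2],h,camT("wrist"),n=16,step=.0005); print(b,r,(np.linalg.inv(T)@[r[1],r[2],h,1])[:3], T[:3,:3].T@[b[1]-r[1],b[2]-r[2],0])
a=np.linspace(0,np.pi,9); print(proj("wrist",np.c_[r[1]+.015*np.cos(a),r[2]+.015*np.sin(a),np.full(9,s["tool_pos"][2]-.0635)])-[160,60])
E
```

```text
[ 0.6739 -0.1043  0.1724] [-0.0001  0.7075  0.7067 -0.0001] [ 0.2754 -0.7317 -5.2983]
0.85 [ 0.6726 -0.0746]
(np.float32(58.910645), np.float64(0.6738999999999987), np.float64(-0.07449999999999998)) (np.float32(122.39725), np.float64(0.6738653368046916), np.float64(-0.10133654805129681)) [ 0.003  -0.     -0.0335] [ 0.0268  0.     -0.    ]
[[182.0128 155.0808]
 [180.4702 146.9572]
 [175.7001 139.9758]
 [168.3967 135.2655]
 [159.6996 133.612 ]
 [151.005  135.2962]
 [143.7087 140.0329]
 [138.95   147.0326]
 [137.4218 155.1634]]
```

View pics/w10.png

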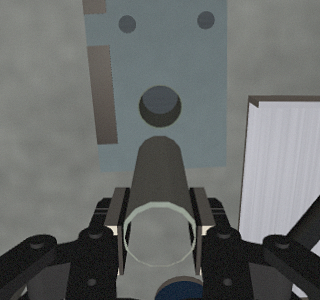

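Emit:
{"method": "move_arm", "body": {"commands": [[[0.027,0,0],[0,0,0],-1],[[0.027,0,0.01],[0,0,0],-1],[[0.027,0,0.025],[0,0,0],-1],[[0.027,0,0.028],[0,0,0],-1],[[0.027,0,0.028],[0,0,0],-1]]}}

```text
time_s: 29.43
tool_pos: [0.6731, -0.076, 0.1434]
eef_rot: [-0.001, 0.707, 0.707, -0.001]
ft_force: [0.0, -0.6, -4.6]
grip_width: 0.0281
grasp_force: 79.8
```

Emit:
{"method": "move_arm", "body": {"commands": [[[0,0,0.003],[0,0,0],-1],[[0,0,0.006],[0,0,0],-1],[[0,0,0.009],[0,0,0],-1],[[0,0,0.012],[0,0,0],-1],[[0,0,0.012],[0,0,0],-1]]}}

```text
time_s: 29.85
tool_pos: [0.674, -0.0767, 0.1319]
eef_rot: [0.0, 0.707, 0.707, -0.0]
ft_force: [0.8, -0.6, -5.0]
grip_width: 0.0281
grasp_force: 80.0
```

Emit:
{"method": "move_arm", "body": {"commands": [[[0,0,0.004],[0,0,0],-1],[[0,0,0.008],[0,0,0],-1],[[0,0,0.012],[0,0,0],-1],[[0,0,0.016],[0,0,0],-1],[[0,0,0.018],[0,0,0],-1]]}}

```text
time_s: 30.27
tool_pos: [0.6741, -0.0767, 0.1138]
eef_rot: [0.0, 0.707, 0.707, -0.0]
ft_force: [0.3, -3.5, -3.2]
grip_width: 0.0282
grasp_force: 80.1
```

Emit:
{"method": "move_arm", "body": {"commands": [[[0,0,0.004],[0,0,0],-1],[[0,0,0.008],[0,0,0],-1],[[0,0,0.012],[0,0,0],-1],[[0,0,0.016],[0,0,0],-1],[[0,0,0.02],[0,0,0],-1]]}}

```text
time_s: 30.68
tool_pos: [0.6742, -0.0767, 0.0942]
eef_rot: [0.0, 0.707, 0.707, -0.0]
ft_force: [0.1, -4.4, -2.4]
grip_width: 0.0282
grasp_force: 80.2
```

Emit:
{"method": "move_arm", "body": {"commands": [[[0,0,0.003],[0,0,0],-1],[[0,0,0.006],[0,0,0],-1],[[0,0,0.008],[0,0,0],-1],[[0,0,0.008],[0,0,0],-1]]}}

```text
time_s: 31.02
tool_pos: [0.6741, -0.0767, 0.0859]
eef_rot: [0.0, 0.707, 0.707, -0.0]
ft_force: [1.6, -6.2, -4.2]
grip_width: 0.0282
grasp_force: 80.0
```

Emit:
{"method": "move_arm", "body": {"commands": [[[0,0,0],[0,0,0],0.3],[[0,0,0],[0,0,0],0.3],[[0,0,0],[0,0,0],0.3],[[0,0,0],[0,0,0],0.3],[[0,0,0],[0,0,0],0.3]]}}

```text
time_s: 31.43
tool_pos: [0.674, -0.0757, 0.0866]
eef_rot: [-0.0, 0.707, 0.707, 0.0]
ft_force: [-0.3, -0.4, 0.3]
grip_width: 0.0557
grasp_force: 0.0
```

Emit:
{"method": "move_arm", "body": {"commands": [[[0,0,-0.04],[0,0,0],0.3],[[0,0,-0.08],[0,0,0],0.3],[[0,0,-0.12],[0,0,0],0.3],[[0,0,-0.16],[0,0,0],0.3],[[0,0,-0.19],[0,0,0],0.3]]}}

```text
time_s: 31.85
tool_pos: [0.6744, -0.076, 0.2808]
eef_rot: [0.002, 0.707, 0.707, 0.001]
ft_force: [0.7, -1.2, 0.8]
grip_width: 0.0553
grasp_force: 0.0
```

Emit:
{"method": "move_arm", "body": {"commands": [[[0.085,-0.125,0],[0,0,0],0.3],[[0.085,-0.125,0],[0,0,0],0.3],[[0.085,-0.125,0],[0,0,0],0.3],[[0.085,-0.125,0],[0,0,0],0.3],[[0.085,-0.125,0],[0,0,0],0.3]]}}

```text
time_s: 32.27
tool_pos: [0.5446, 0.0122, 0.2774]
eef_rot: [-0.001, 0.706, 0.708, 0.0]
ft_force: [-0.8, -0.4, 0.0]
grip_width: 0.0556
grasp_force: 0.0
```

Emit:
{"method": "move_arm", "body": {"commands": [[[0.085,-0.125,0],[0,0,0],0.3],[[0.085,-0.125,0],[0,0,0],0.3],[[0.085,-0.125,0],[0,0,0],0.3],[[0.085,-0.125,0],[0,0,0],0.3],[[0.085,-0.125,0],[0,0,0],0.3]]}}

```text
time_s: 32.68
tool_pos: [0.4201, 0.0963, 0.2768]
eef_rot: [-0.001, 0.706, 0.708, 0.0]
ft_force: [-0.3, 0.6, -0.3]
grip_width: 0.0556
grasp_force: 0.0
```

Emit:
{"method": "move_arm", "body": {"commands": [[[0,0,0],[0,0,0],0.3],[[0,0,0],[0,0,0],0.3],[[0,0,0],[0,0,0],0.3],[[0,0,0],[0,0,0],0.3]]}}

```text
time_s: 33.02
tool_pos: [0.425, 0.0931, 0.2761]
eef_rot: [-0.0, 0.707, 0.707, -0.0]
ft_force: [0.0, -0.1, -0.4]
grip_width: 0.0557
grasp_force: 0.0
```

Run:
```python
from fit import *
np.set_printoptions(precision=4,suppress=True)
s=get_state();T=toolT();print(s["tool_pos"],s["eef_rot"],s["joint_pos"])
f=grab_frame("wrist"); cv2.imwrite("pics/w11.png",f)
for d in spot_point("wrist","plate_1"): print(round(d["score"],2),np.round(d["xy"],1),at("wrist",d["xy"],.0)[:2])
for d in spot_point("wrist","slot_1"): print(round(d["score"],2),np.round(d["xy"],1),at("wrist",d["xy"],.0)[:2])
for d in outline_of("wrist","plate_1"):
    m=d["pixels"].astype(np.uint8); c=max(cv2.findContours(m,0,2)[0],key=cv2.contourArea); print(round(d["score"],2),cv2.boundingRect(c),cv2.contourArea(c))
grab_frame("scene"),grab_frame("side")
for n in("scene","side"):
  for d in spot_point(n,"plate_1"): print(n,round(d["score"],2),np.round(d["xy"],1),at(n,d["xy"],.0)[:2])
```

```text
[0.425  0.0931 0.2761] [-0.      0.7075  0.7067 -0.0001] [-0.0417  0.0176  1.7093 -0.0001  1.4149 -0.0407]
0.95 [293.4   9.2] [0.394  0.2751]
0.83 [461.5 210.3] [0.6184 0.0292]
0.72 [454.3 273.6] [ 0.6208 -0.0683]
0.26 [292.7  14.6] [0.3929 0.2694]
0.58 (239, 0, 108, 48) 4223.5
0.57 (288, 111, 57, 100) 5051.0
scene 0.83 [375.8 220.4] [0.3998 0.0997]
scene 0.77 [431.  247.6] [0.3768 0.2777]
side 0.87 [215.5 199.1] [0.387 0.256]
side 0.71 [259.9 224.4] [0.4184 0.0964]
```

View pics/w11.png

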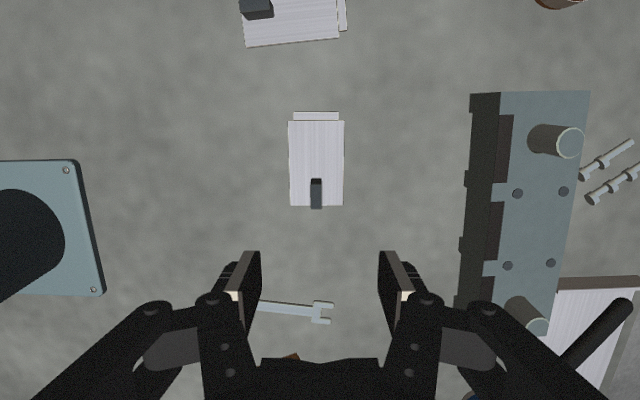

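```bash
cat >> fit.py <<'E'
def plate_poly(p):
    x,y,t=p; c,s=np.cos(t),np.sin(t)
    q=np.array([[-.06,-.035],[.05,-.035],[.05,-.028],[.06,-.028],[.06,.028],[.05,.028],[.05,.035],[-.06,.035]])
    hb=np.array([[-.054,-.007],[-.022,-.007],[-.022,.007],[-.054,.007]])
    R2=np.array([[c,s],[-s,c]]); return q@R2+[x,y], hb@R2+[x,y]
def fitplate(f,guess,n="wrist",thr=None,T=None):
    T=camT(n) if T is None else T
    g=cv2.cvtColor(f,cv2.COLOR_BGR2GRAY).astype(np.float32)
    def ren(p,S=4):
        q,hb=plate_poly(p); m=np.zeros((400*S,640*S),np.uint8)
        u=proj(n,np.c_[q,np.full(8,.008)],T); cv2.fillPoly(m,[np.round((u+.5)*S).astype(int)],1)
        h=np.vstack([np.c_[hb,np.full(4,z)] for z in(.008,.044)]); u=proj(n,h,T)
        cv2.fillConvexPoly(m,cv2.convexHull(np.round((u+.5)*S).astype(int)),0)
        return cv2.resize(m.astype(np.float32),(640,400),interpolation=cv2.INTER_AREA)
    big=cv2.dilate(ren(guess),np.ones((25,25)))>0
    M=((g>(thr or 160))&big).astype(np.float32)
    def cost(p):
        s=ren(p); return 1-np.minimum(s,M).sum()/np.maximum(s,M).sum()
    best=None
    for dt in(-.15,0,.15):
        g0=np.array(guess)+[0,0,dt]
        r=minimize(cost,g0,method="Nelder-Mead",options=dict(initial_simplex=[g0,g0+[.01,0,0],g0+[0,.01,0],g0+[0,0,.1]],xatol=1e-4,fatol=1e-5,maxiter=150))
        if best is None or r.fun<best.fun: best=r
    return best.x,best.fun
E
python3 - <<'E'
from fit import *
np.set_printoptions(precision=4,suppress=True)
f=cv2.imread("pics/w11.png"); g=gray(f)
print(g[150:160,305].mean(),g[150:160,260].mean())
print("A",fitplate(f,(.42,.097,1.57)))
print("B",fitplate(f,(.39,.272,0.07)))
t=.0472; F=np.array([np.cos(t),np.sin(t)]); L=np.array([-F[1],F[0]]); m=np.array([.669,.03025])
ys=np.arange(-.16,.16,.0005)
for dx in(-.047,-.043,-.039,-.035):
    p=proj("wrist",np.c_[m+dx*F+ys[:,None]*L,np.full(len(ys),.074)]).astype(np.float32); v=cv2.remap(g,p[:,:1],p[:,1:],1).ravel()
    d=np.convolve(v,np.r_[np.ones(4),-np.ones(4)]/4,"same"); k=[i for i in range(4,len(d)-4) if abs(d[i])>12 and abs(d[i])==abs(d[i-4:i+5]).max()]
    print(dx,[(round(ys[i],4),int(d[i])) for i in k])
E
```

```text
189.1 130.0
A (array([0.4187, 0.0994, 1.5711]), np.float64(0.03125286102294922))
B (array([0.3927, 0.2749, 0.0971]), np.float64(0.029594719409942627))
-0.047 [(np.float64(-0.145), -12), (np.float64(-0.058), 37), (np.float64(-0.0365), -36), (np.float64(0.037), 41), (np.float64(0.0585), -42), (np.float64(0.132), 38)]
-0.043 [(np.float64(-0.058), 39), (np.float64(-0.0365), -36), (np.float64(0.037), 37), (np.float64(0.0585), -44), (np.float64(0.132), 37)]
-0.039 [(np.float64(-0.154), -12), (np.float64(-0.114), 16), (np.float64(-0.108), -16), (np.float64(-0.058), 42), (np.float64(-0.0365), -40), (np.float64(0.037), 39), (np.float64(0.0585), -40), (np.float64(0.132), 36)]
-0.035 [(np.float64(-0.115), 14), (np.float64(-0.1085), -16), (np.float64(-0.0955), 28), (np.float64(-0.058), 21), (np.float64(-0.037), -19), (np.float64(0.037), 18), (np.float64(0.058), -16), (np.float64(0.132), 13)]
```

Emit:
{"method": "move_arm", "body": {"commands": [[[-0.032,-0.0063,0.03],[0,0,0],0.3],[[-0.032,-0.0063,0.07],[0,0,0],0.3],[[-0.032,-0.0063,0.11],[0,0,0],0.3],[[-0.032,-0.0063,0.14],[0,0,0],0.3],[[-0.032,-0.0063,0.17],[0,0,0],0.3]]}}

```text
time_s: 33.83
tool_pos: [0.417, 0.0616, 0.1048]
eef_rot: [-0.0, 0.707, 0.707, -0.0]
ft_force: [0.5, 0.9, -0.4]
grip_width: 0.0558
grasp_force: 0.0
```

Emit:
{"method": "move_arm", "body": {"commands": [[[0,0,0],[0,0,0],0.3],[[0,0,0],[0,0,0],0.3],[[0,0,0],[0,0,0],0.3]]}}

```text
time_s: 34.08
tool_pos: [0.4188, 0.0617, 0.1077]
eef_rot: [0.001, 0.707, 0.707, 0.001]
ft_force: [0.1, -0.1, 0.2]
grip_width: 0.0556
grasp_force: 0.0
```

Run:
```python
from fit import *
np.set_printoptions(precision=4,suppress=True)
s=get_state();T=toolT();print(s["tool_pos"],s["eef_rot"])
f=grab_frame("wrist"); cv2.imwrite("pics/w12.png",f)
p,c=fitplate(f,(.4187,.0994,1.571)); hc=np.mean(plate_poly(p)[1],0); print(p,c,hc,(np.linalg.inv(T)@[*hc,.014,1])[:3])
```

```text
[0.4188 0.0617 0.1077] [0.0007 0.7071 0.7071 0.0006]
[0.4202 0.0991 1.5728] 0.06154674291610718 [0.4203 0.0611] [-0.0005  0.0013  0.0937]
```

Well centred; descend and grip.

Emit:
{"method": "move_arm", "body": {"commands": [[[0,0.001,0.03],[0,0,0],0.3],[[0,0.001,0.06],[0,0,0],0.3],[[0,0.001,0.08],[0,0,0],0.3],[[0,0.001,0.092],[0,0,0],0.3],[[0,0.001,0.092],[0,0,0],0.3]]}}

```text
time_s: 34.55
tool_pos: [0.4187, 0.0618, 0.014]
eef_rot: [-0.0, 0.707, 0.707, -0.0]
ft_force: [-0.3, 0.5, 0.4]
grip_width: 0.0559
grasp_force: 0.0
```

Emit:
{"method": "move_arm", "body": {"commands": [[[0,0,0],[0,0,0],-1],[[0,0,0],[0,0,0],-1],[[0,0,0],[0,0,0],-1],[[0,0,0],[0,0,0],-1],[[0,0,0],[0,0,0],-1]], "force": 90}}

```text
time_s: 34.97
tool_pos: [0.4201, 0.0616, 0.016]
eef_rot: [0.001, 0.707, 0.707, 0.001]
ft_force: [-1.1, -0.0, 8.2]
grip_width: 0.0126
grasp_force: 88.3
```

Emit:
{"method": "move_arm", "body": {"commands": [[[0,0,0],[0,0,0],-1],[[0,0,0],[0,0,0],-1],[[0,0,0],[0,0,0],-1]]}}

```text
time_s: 35.22
tool_pos: [0.4202, 0.0616, 0.016]
eef_rot: [0.001, 0.707, 0.707, 0.001]
ft_force: [-0.5, 0.6, 7.8]
grip_width: 0.0126
grasp_force: 88.3
```

Emit:
{"method": "move_arm", "body": {"commands": [[[0,0,-0.015],[0,0,0],-1],[[-0.01,0.02,-0.015],[0,0,0.12],-1],[[-0.02,0.045,-0.015],[0,0,0.24],-1],[[-0.03,0.07,-0.015],[0,0,0.36],-1],[[-0.038,0.088,-0.015],[0,0,0.48],-1]]}}

```text
time_s: 35.63
tool_pos: [0.5094, 0.0229, 0.0306]
eef_rot: [0.001, 0.856, 0.516, 0.001]
ft_force: [-0.1, 0.2, -2.3]
grip_width: 0.0124
grasp_force: 88.1
```

Emit:
{"method": "move_arm", "body": {"commands": [[[0,0,0],[0,0,0.12],-1],[[0,0,0],[0,0,0.24],-1],[[0,0,0],[0,0,0.36],-1],[[0,0,0],[0,0,0.48],-1],[[0,0,0],[0,0,0.6],-1]]}}

```text
time_s: 36.05
tool_pos: [0.5068, 0.0237, 0.0299]
eef_rot: [0.0, 0.971, 0.24, 0.0]
ft_force: [-0.5, 0.9, -1.9]
grip_width: 0.0127
grasp_force: 88.2
```

Emit:
{"method": "move_arm", "body": {"commands": [[[0,0,0],[0,0,0.12],-1],[[0,0,0],[0,0,0.24],-1],[[0,0,0],[0,0,0.36],-1],[[0,0,0],[0,0,0.445],-1],[[0,0,0],[0,0,0.445],-1]]}}

```text
time_s: 36.47
tool_pos: [0.5068, 0.0238, 0.0299]
eef_rot: [0.0, 1.0, 0.021, 0.0]
ft_force: [0.1, -0.7, -1.8]
grip_width: 0.0126
grasp_force: 88.2
```

Emit:
{"method": "move_arm", "body": {"commands": [[[0,0,0],[0,0,0],-1],[[0,0,0],[0,0,0],-1]]}}

```text
time_s: 36.63
tool_pos: [0.5067, 0.0238, 0.0296]
eef_rot: [0.0, 1.0, 0.024, 0.0]
ft_force: [-1.1, 0.2, -2.5]
grip_width: 0.0124
grasp_force: 88.2
```

Run:
```python
from fit import *
np.set_printoptions(precision=4,suppress=True)
s=get_state();T=toolT();print(s["tool_pos"],s["eef_rot"],s["joint_pos"],s["ft_force"])
yaw=np.arctan2(T[1,0],T[0,0]);print(yaw)
f=grab_frame("wrist"); cv2.imwrite("pics/w13.png",f)
# plate is ~15mm up: shift the fit plane by moving camera down
Tc=camT("wrist"); Tc[2,3]-=.015
c0=s["tool_pos"][:2]+.038*np.array([np.cos(yaw),np.sin(yaw)])
p,c=fitplate(f,(*c0,yaw),T=Tc); print(p,c,c0)
t=.0472; F=np.array([np.cos(t),np.sin(t)]); L=np.array([-F[1],F[0]]); d=np.array([.6190,.0282])-p[:2]; print("to mouth along F,L",d@F,d@L)
for e in spot_point("wrist","slot_1"): print(e["score"],at("wrist",e["xy"],0)[:2])
```

```text
[0.5067 0.0238 0.0296] [0.0001 0.9997 0.0242 0.0002] [-0.1733  0.4148  1.879  -0.      0.8473  1.3491] [-1.0757  0.19   -2.4796]
0.04846191679228912
[0.5333 0.025  0.0218] 0.5578244924545288 [0.5447 0.0256]
to mouth along F,L 0.08580621524307824 -0.0008040084384552215
0.78 [0.6134 0.1227]
0.74 [ 0.6217 -0.0677]
```

View pics/w13.png

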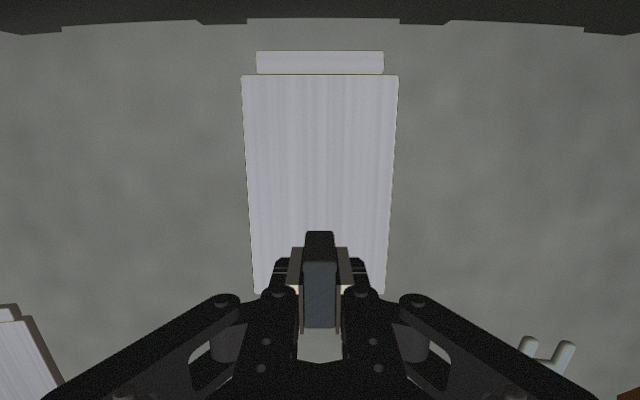

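Emit:
{"method": "move_arm", "body": {"commands": [[[0,0.0015,0.005],[0,0,0],-1],[[0,0.0015,0.01],[0,0,0],-1],[[0,0.0015,0.0135],[0,0,0],-1],[[0,0.0015,0.0135],[0,0,0],-1],[[0,0.0015,0.0135],[0,0,0],-1]]}}

```text
time_s: 37.15
tool_pos: [0.5065, 0.0222, 0.016]
eef_rot: [0.0, 1.0, 0.023, -0.0]
ft_force: [-2.1, 0.1, 6.4]
grip_width: 0.0124
grasp_force: 89.4
```

Emit:
{"method": "move_arm", "body": {"commands": [[[0.006,0,0],[0,0,0],-1],[[0.012,0,0],[0,0,0],-1],[[0.018,0,0],[0,0,0],-1],[[0.024,0,0],[0,0,0],-1],[[0.028,0,0],[0,0,0],-1]]}}

```text
time_s: 37.57
tool_pos: [0.5336, 0.0236, 0.016]
eef_rot: [-0.0, 1.0, 0.023, -0.001]
ft_force: [-8.3, 0.1, 11.5]
grip_width: 0.0127
grasp_force: 90.0
```

Emit:
{"method": "move_arm", "body": {"commands": [[[0.006,0,-0.001],[0,0,0],-1],[[0.012,0,-0.001],[0,0,0],-1],[[0.018,0,-0.001],[0,0,0],-1],[[0.024,0,-0.001],[0,0,0],-1],[[0.03,0,-0.001],[0,0,0],-1]]}}

```text
time_s: 37.98
tool_pos: [0.5652, 0.025, 0.0164]
eef_rot: [-0.0, 1.0, 0.023, -0.0]
ft_force: [-0.3, 0.6, -1.9]
grip_width: 0.0126
grasp_force: 88.2
```

Emit:
{"method": "move_arm", "body": {"commands": [[[0.004,0,0],[0,0,0],-1],[[0.008,0,0],[0,0,0],-1],[[0.012,0,0],[0,0,0],-1],[[0.014,0,0],[0,0,0],-1],[[0.014,0,0],[0,0,0],-1]]}}

```text
time_s: 38.4
tool_pos: [0.5791, 0.0255, 0.0168]
eef_rot: [0.0, 1.0, 0.023, 0.0]
ft_force: [0.5, 0.1, -2.0]
grip_width: 0.0125
grasp_force: 88.2
```

Emit:
{"method": "move_arm", "body": {"commands": [[[0.002,0,0.001],[0,0,0],-1],[[0.004,0,0.001],[0,0,0],-1],[[0.005,0,0.001],[0,0,0],-1],[[0.005,0,0.001],[0,0,0],-1]]}}

```text
time_s: 38.73
tool_pos: [0.5818, 0.0257, 0.0161]
eef_rot: [0.0, 1.0, 0.023, -0.002]
ft_force: [-6.7, -1.2, 6.1]
grip_width: 0.0125
grasp_force: 89.5
```

Emit:
{"method": "move_arm", "body": {"commands": [[[0.002,0,0],[0,0,0],-1],[[0.004,0,0],[0,0,0],-1],[[0.004,0,0],[0,0,0],-1]]}}

```text
time_s: 38.98
tool_pos: [0.5817, 0.0258, 0.016]
eef_rot: [0.0, 1.0, 0.023, -0.006]
ft_force: [-20.7, -3.1, 16.7]
grip_width: 0.0127
grasp_force: 91.1
```

Emit:
{"method": "move_arm", "body": {"commands": [[[-0.004,0,-0.001],[0,0,0],-1],[[-0.004,0,-0.001],[0,0,0],-1],[[-0.004,0,-0.001],[0,0,0],0.3],[[-0.004,0,-0.001],[0,0,0],0.3],[[-0.004,0,-0.001],[0,0,0],0.3]]}}

```text
time_s: 39.4
tool_pos: [0.5848, 0.0258, 0.0171]
eef_rot: [0.0, 1.0, 0.023, 0.001]
ft_force: [0.2, -0.5, -0.0]
grip_width: 0.0483
grasp_force: 0.0
```

Emit:
{"method": "move_arm", "body": {"commands": [[[0,0,0],[0,0,0],0.3],[[0,0,0],[0,0,0],0.3],[[0,0,-0.03],[0,0,0],0.3],[[0,0,-0.07],[0,0,0],0.3],[[0,0,-0.11],[0,0,0],0.3]]}}

```text
time_s: 39.82
tool_pos: [0.5827, 0.026, 0.1268]
eef_rot: [-0.0, 1.0, 0.023, -0.002]
ft_force: [2.0, -0.6, -0.4]
grip_width: 0.0552
grasp_force: 0.0
```

Emit:
{"method": "move_arm", "body": {"commands": [[[0,0,-0.02],[0,0,0],0.3],[[-0.03,-0.03,-0.04],[0,0,0],0.3],[[-0.06,-0.06,-0.04],[0,0,0],0.3],[[-0.085,-0.09,-0.04],[0,0,0],0.3],[[-0.107,-0.12,-0.04],[0,0,0],0.3]]}}

```text
time_s: 40.23
tool_pos: [0.47, 0.1415, 0.1674]
eef_rot: [-0.0, 1.0, 0.022, 0.001]
ft_force: [-0.3, 1.0, 0.3]
grip_width: 0.0555
grasp_force: 0.0
```

Emit:
{"method": "move_arm", "body": {"commands": [[[-0.107,-0.135,0],[0,0,-0.049],0.3],[[-0.107,-0.135,0],[0,0,-0.049],0.3],[[-0.107,-0.135,0],[0,0,-0.049],0.3],[[-0.107,-0.135,0],[0,0,-0.049],0.3],[[-0.107,-0.135,0],[0,0,-0.049],0.3]]}}

```text
time_s: 40.65
tool_pos: [0.3534, 0.2744, 0.1669]
eef_rot: [-0.001, 0.999, 0.05, -0.001]
ft_force: [-0.2, -0.2, 0.0]
grip_width: 0.0553
grasp_force: 0.0
```

Emit:
{"method": "move_arm", "body": {"commands": [[[0,0,0],[0,0,0],0.3],[[0,0,0],[0,0,0],0.3],[[0,0,0],[0,0,0],0.3],[[0,0,0],[0,0,0],0.3]]}}

```text
time_s: 40.98
tool_pos: [0.3594, 0.2698, 0.1668]
eef_rot: [0.0, 0.999, 0.046, 0.0]
ft_force: [-0.4, -0.0, 0.2]
grip_width: 0.0556
grasp_force: 0.0
```

Run:
```python
from fit import *
np.set_printoptions(precision=4,suppress=True)
s=get_state();T=toolT();print(s["tool_pos"],s["eef_rot"],s["joint_pos"]); print("yaw",np.arctan2(T[1,0],T[0,0]))
f=grab_frame("wrist"); cv2.imwrite("pics/w14.png",f)
for d in spot_point("wrist","plate_1"): print(round(d["score"],2),np.round(d["xy"],1),at("wrist",d["xy"],.0)[:2])
p,c=fitplate(f,(.393,.275,.097)); hc=np.mean(plate_poly(p)[1],0); print(p,c,hc,(np.linalg.inv(T)@[*hc,.014,1])[:3])
for n in("scene","side"):
  grab_frame(n)
  for d in spot_point(n,"plate_1"): print(n,round(d["score"],2),at(n,d["xy"],.0)[:2])
```

```text
[0.3594 0.2698 0.1668] [0.0001 0.9989 0.0464 0.0002] [ 0.3951  0.1354  1.8597 -0.0004  1.1462  1.8732]
yaw 0.09280312708672452
0.79 [358.6 159.2] [0.3855 0.2345]
[0.3851 0.2418 0.3023] 0.4108709692955017 [0.3488 0.2305] [-0.0142  0.0381  0.1528]
scene 0.91 [0.3771 0.2437]
scene 0.68 [0.6165 0.0307]
side 0.83 [0.3826 0.2268]
side 0.78 [0.6077 0.0255]
```

Emit:
{"method": "move_arm", "body": {"commands": [[[-0.03,0.02,-0.03],[0,0,0],0.3],[[-0.05,0.035,-0.06],[0,0,0],0.3],[[-0.05,0.035,-0.09],[0,0,0],0.3],[[-0.05,0.035,-0.09],[0,0,0],0.3],[[-0.05,0.035,-0.09],[0,0,0],0.3]]}}

```text
time_s: 41.7
tool_pos: [0.3128, 0.2313, 0.2587]
eef_rot: [-0.001, 0.999, 0.047, 0.002]
ft_force: [1.2, 0.9, -0.1]
grip_width: 0.0554
grasp_force: 0.0
```

Run:
```python
from fit import *
np.set_printoptions(precision=4,suppress=True)
s=get_state();T=toolT();print(s["tool_pos"],s["eef_rot"])
f=grab_frame("wrist"); cv2.imwrite("pics/w15.png",f)
c0=None
for d in spot_point("wrist","plate_1"): print(round(d["score"],2),np.round(d["xy"],1),at("wrist",d["xy"],.0)[:2])
for t in(-.3,0.1,.5,.9): print(fitplate(f,(.386,.235,t)))
```

```text
[0.3128 0.2313 0.2587] [-0.0007  0.9989  0.0471  0.0024]
0.78 [319.2 103.5] [0.3856 0.238 ]
(array([0.3834, 0.2358, 0.1954]), np.float64(0.11799460649490356))
(array([0.3828, 0.2359, 0.1966]), np.float64(0.11814546585083008))
(array([0.3829, 0.2359, 0.1913]), np.float64(0.11667066812515259))
(array([0.3885, 0.2238, 0.8031]), np.float64(0.44068199396133423))
```

Emit:
{"method": "move_arm", "body": {"commands": [[[0.0325,0.0055,0.03],[0,0,-0.1],0.3],[[0.0325,0.0055,0.065],[0,0,-0.1],0.3],[[0.0325,0.0055,0.1],[0,0,-0.1],0.3],[[0.0325,0.0055,0.135],[0,0,-0.1],0.3],[[0.0325,0.0055,0.15],[0,0,-0.1],0.3]]}}

```text
time_s: 42.22
tool_pos: [0.3408, 0.2274, 0.1015]
eef_rot: [0.001, 0.995, 0.097, -0.005]
ft_force: [-0.9, -0.1, -0.9]
grip_width: 0.0556
grasp_force: 0.0
```

Emit:
{"method": "move_arm", "body": {"commands": [[[0,0,0],[0,0,0],0.3],[[0,0,0],[0,0,0],0.3],[[0,0,0],[0,0,0],0.3]]}}

```text
time_s: 42.47
tool_pos: [0.3451, 0.229, 0.1072]
eef_rot: [-0.0, 0.995, 0.097, 0.0]
ft_force: [1.4, -0.5, -0.1]
grip_width: 0.0555
grasp_force: 0.0
```

Run:
```python
from fit import *
np.set_printoptions(precision=4,suppress=True)
s=get_state();T=toolT();print(s["tool_pos"],s["eef_rot"]); print("yaw",np.arctan2(T[1,0],T[0,0]))
f=grab_frame("wrist"); cv2.imwrite("pics/w16.png",f)
p,c=fitplate(f,(.383,.236,.194)); hc=np.mean(plate_poly(p)[1],0); print(p,c,hc,(np.linalg.inv(T)@[*hc,.014,1])[:3])
# front edge of wide part: bright extents per row
g=cv2.cvtColor(f,cv2.COLOR_BGR2GRAY)
for r in range(20,220,20):
    k=np.where(g[r]>160)[0]; print(r,(k.min(),k.max(),len(k)) if len(k) else None)
```

```text
[0.3451 0.229  0.1072] [-0.0001  0.9953  0.0973  0.0002]
yaw 0.19486357880678962
[0.3863 0.237  0.1964] 0.18926769495010376 [0.349  0.2296] [0.0039 0.0002 0.0933]
20 None
40 None
60 None
80 (np.int64(271), np.int64(369), 68)
100 (np.int64(275), np.int64(368), 62)
120 (np.int64(273), np.int64(367), 81)
140 (np.int64(274), np.int64(366), 82)
160 (np.int64(275), np.int64(365), 83)
180 (np.int64(275), np.int64(364), 68)
200 (np.int64(276), np.int64(363), 63)
```

Emit:
{"method": "move_arm", "body": {"commands": [[[0.002,0,0.03],[0,0,0],0.3],[[0.002,0,0.06],[0,0,0],0.3],[[0.002,0,0.08],[0,0,0],0.3],[[0.002,0,0.092],[0,0,0],0.3],[[0.002,0,0.092],[0,0,0],0.3]]}}

```text
time_s: 42.93
tool_pos: [0.3461, 0.229, 0.014]
eef_rot: [0.0, 0.995, 0.097, -0.001]
ft_force: [-0.5, 0.2, -0.7]
grip_width: 0.0558
grasp_force: 0.0
```

Emit:
{"method": "move_arm", "body": {"commands": [[[0,0,0],[0,0,0],0.3],[[0,0,0],[0,0,0],-1],[[0,0,0],[0,0,0],-1],[[0,0,0],[0,0,0],-1],[[0,0,0],[0,0,0],-1]]}}

```text
time_s: 43.35
tool_pos: [0.3474, 0.2294, 0.0161]
eef_rot: [-0.0, 0.995, 0.097, 0.001]
ft_force: [-0.8, -0.3, 2.9]
grip_width: 0.0125
grasp_force: 87.7
```

Emit:
{"method": "move_arm", "body": {"commands": [[[0,0,0],[0,0,0],-1],[[0,0,0],[0,0,0],-1],[[0,0,0],[0,0,0],-1],[[0,0,0],[0,0,0],-1]]}}

```text
time_s: 43.68
tool_pos: [0.3474, 0.2294, 0.0161]
eef_rot: [-0.0, 0.995, 0.097, 0.001]
ft_force: [-1.8, -0.6, 8.7]
grip_width: 0.0127
grasp_force: 88.3
```

Emit:
{"method": "move_arm", "body": {"commands": [[[0,0,-0.015],[0,0,0],-1],[[0.027,0.029,-0.015],[0,0,0.04],-1],[[0.054,0.057,-0.015],[0,0,0.08],-1],[[0.08,0.086,-0.015],[0,0,0.12],-1],[[0.105,0.112,-0.015],[0,0,0.147],-1]]}}

```text
time_s: 44.1
tool_pos: [0.4727, 0.1384, 0.0304]
eef_rot: [0.0, 1.0, 0.023, 0.001]
ft_force: [1.4, 1.0, -1.8]
grip_width: 0.0129
grasp_force: 88.1
```

Run:
```python
from fit import *
np.set_printoptions(precision=4,suppress=True)
s=get_state();T=toolT();print(s["tool_pos"]); print("yaw",np.arctan2(T[1,0],T[0,0]),(T[:3,:3].T@(np.array([.5027,.1178,.0296])-T[:3,3])).round(4))
```

```text
[0.4727 0.1384 0.0304]
yaw 0.04634283816497778 [0.029  0.0219 0.0008]
```

Emit:
{"method": "move_arm", "body": {"commands": [[[0.028,0.022,0],[0,0,0],-1],[[0.028,0.022,0],[0,0,0],-1],[[0.028,0.022,0],[0,0,0],-1],[[0.028,0.022,0],[0,0,0],-1]]}}

```text
time_s: 44.43
tool_pos: [0.4993, 0.1188, 0.0295]
eef_rot: [-0.0, 1.0, 0.024, -0.001]
ft_force: [0.0, 0.1, -1.6]
grip_width: 0.0126
grasp_force: 88.3
```

Run:
```python
from fit import *
np.set_printoptions(precision=4,suppress=True)
s=get_state();T=toolT();print(s["tool_pos"]); print("yaw",np.arctan2(T[1,0],T[0,0]),(T[:3,:3].T@(np.array([.6146,.1231,.0])-T[:3,3])).round(4))
f=grab_frame("wrist"); cv2.imwrite("pics/w17.png",f); old=cv2.imread("pics/w13.png")
for nm,im in(("now",f),("old",old)):
    g=cv2.cvtColor(im,cv2.COLOR_BGR2GRAY)
    for r in(55,62,68,100,150):
        k=np.where(g[r]>150)[0]; k=k[(k>200)&(k<440)]; print(nm,r,k.min() if len(k) else None,k.max() if len(k) else None)
    for r in(20,22):
        print(nm,r,np.where(np.abs(np.diff(cv2.GaussianBlur(g,(0,0),1.2)[r].astype(int)))>7)[0])
    c=g[:80,320]; print([int(v) for v in c[10:80:3]])
```

```text
[0.4993 0.1188 0.0295]
yaw 0.0470307898311425 [0.1154 0.0012 0.0293]
now 55 257 383
now 62 257 382
now 68 286 349
now 100 243 397
now 150 245 393
now 20 [447 448 449 451 452 453 454 590 591 592]
now 22 [446 447 448 451 452 453 454 590 591 592 593]
[50, 113, 112, 112, 116, 113, 117, 115, 118, 114, 116, 123, 156, 157, 155, 156, 161, 160, 156, 97, 162, 156, 160, 160]
old 55 256 382
old 62 257 383
old 68 257 383
old 100 243 397
old 150 245 393
old 20 [195 196 197 245 246 247 397 398 399 400 448 449]
old 22 [197 198 199 200 245 246 247 397 398 399 400 445 446 447 448]
[45, 46, 51, 117, 112, 116, 106, 113, 110, 112, 112, 114, 116, 115, 156, 159, 155, 159, 160, 160, 152, 150, 160, 160]
```

Emit:
{"method": "move_arm", "body": {"commands": [[[0,0.0015,0.005],[0,0,0],-1],[[0,0.0015,0.01],[0,0,0],-1],[[0,0.0015,0.013],[0,0,0],-1],[[0,0.0015,0.013],[0,0,0],-1],[[0,0.0015,0.013],[0,0,0],-1]]}}

```text
time_s: 44.9
tool_pos: [0.4998, 0.1179, 0.0166]
eef_rot: [-0.0, 1.0, 0.024, -0.0]
ft_force: [0.2, 0.4, -1.9]
grip_width: 0.0129
grasp_force: 88.5
```

Emit:
{"method": "move_arm", "body": {"commands": [[[0.006,0,0],[0,0,0],-1],[[0.012,0,0],[0,0,0],-1],[[0.018,0,0],[0,0,0],-1],[[0.022,0,0],[0,0,0],-1],[[0.028,0,0],[0,0,0],-1]]}}

```text
time_s: 45.32
tool_pos: [0.5288, 0.1188, 0.0167]
eef_rot: [0.0, 1.0, 0.024, -0.0]
ft_force: [0.2, -0.3, -1.8]
grip_width: 0.0124
grasp_force: 88.4
```

Emit:
{"method": "move_arm", "body": {"commands": [[[0.006,0,0],[0,0,0],-1],[[0.012,0,0],[0,0,0],-1],[[0.018,0,0],[0,0,0],-1],[[0.024,0,0],[0,0,0],-1],[[0.03,0,0],[0,0,0],-1]]}}

```text
time_s: 45.73
tool_pos: [0.5589, 0.1202, 0.0167]
eef_rot: [0.0, 1.0, 0.024, -0.0]
ft_force: [1.3, -0.2, -2.3]
grip_width: 0.0123
grasp_force: 88.4
```

Emit:
{"method": "move_arm", "body": {"commands": [[[0.004,0,0],[0,0,0],-1],[[0.008,0,0],[0,0,0],-1],[[0.01,0,0],[0,0,0],-1],[[0.012,0,0],[0,0,0],-1],[[0.013,0,0],[0,0,0],-1]]}}

```text
time_s: 46.15
tool_pos: [0.5713, 0.1209, 0.0168]
eef_rot: [-0.0, 1.0, 0.024, -0.0]
ft_force: [0.4, -0.6, -2.4]
grip_width: 0.0127
grasp_force: 88.4
```

Emit:
{"method": "move_arm", "body": {"commands": [[[0.002,0,0.001],[0,0,0],-1],[[0.004,0,0.001],[0,0,0],-1],[[0.005,0,0.001],[0,0,0],-1],[[0.005,0,0.001],[0,0,0],-1]]}}

```text
time_s: 46.48
tool_pos: [0.5743, 0.121, 0.0161]
eef_rot: [0.0, 1.0, 0.024, -0.002]
ft_force: [-7.4, -0.9, 6.7]
grip_width: 0.0125
grasp_force: 89.8
```

Emit:
{"method": "move_arm", "body": {"commands": [[[0.002,0,0],[0,0,0],-1],[[0.004,0,0],[0,0,0],-1],[[0.004,0,0],[0,0,0],-1]]}}

```text
time_s: 46.73
tool_pos: [0.5742, 0.121, 0.0161]
eef_rot: [0.0, 1.0, 0.024, -0.006]
ft_force: [-20.2, -2.8, 17.7]
grip_width: 0.0126
grasp_force: 91.4
```

Emit:
{"method": "move_arm", "body": {"commands": [[[-0.004,0,-0.001],[0,0,0],-1],[[-0.004,0,-0.001],[0,0,0],-1],[[-0.004,0,-0.001],[0,0,0],0.3],[[-0.004,0,-0.001],[0,0,0],0.3],[[-0.004,0,-0.001],[0,0,0],0.3]]}}

```text
time_s: 47.15
tool_pos: [0.5775, 0.1211, 0.0171]
eef_rot: [-0.0, 1.0, 0.024, 0.001]
ft_force: [0.1, 0.7, -0.2]
grip_width: 0.0486
grasp_force: 0.0
```

Emit:
{"method": "move_arm", "body": {"commands": [[[0,0,0],[0,0,0],0.3],[[0,0,0],[0,0,0],0.3],[[0,0,-0.03],[0,0,0],0.3],[[0,0,-0.07],[0,0,0],0.3],[[0,0,-0.11],[0,0,0],0.3]]}}

```text
time_s: 47.57
tool_pos: [0.5753, 0.121, 0.1268]
eef_rot: [-0.0, 1.0, 0.024, -0.002]
ft_force: [1.5, -0.7, 0.2]
grip_width: 0.0554
grasp_force: 0.0
```

Emit:
{"method": "move_arm", "body": {"commands": [[[-0.02,0.01,-0.03],[0,0,0],0.3],[[-0.05,0.02,-0.06],[0,0,0],0.3],[[-0.08,0.04,-0.08],[0,0,0],0.3],[[-0.11,0.05,-0.1],[0,0,0],0.3],[[-0.13,0.06,-0.13],[0,0,0],0.3]]}}

```text
time_s: 47.98
tool_pos: [0.4456, 0.0546, 0.2564]
eef_rot: [-0.0, 1.0, 0.024, -0.002]
ft_force: [0.9, 0.0, 0.5]
grip_width: 0.0556
grasp_force: 0.0
```

Emit:
{"method": "move_arm", "body": {"commands": [[[0,0,0],[0,0,0],0.3],[[0,0,0],[0,0,0],0.3],[[0,0,0],[0,0,0],0.3],[[0,0,0],[0,0,0],0.3]]}}

```text
time_s: 48.32
tool_pos: [0.4493, 0.0552, 0.2558]
eef_rot: [-0.0, 1.0, 0.024, -0.001]
ft_force: [-0.5, -0.6, 0.4]
grip_width: 0.0552
grasp_force: 0.0
```

Run:
```python
from fit import *
np.set_printoptions(precision=4,suppress=True)
s=get_state();print(s["tool_pos"],s["time_s"])
t=.0472; F=np.array([np.cos(t),np.sin(t)]); L=np.array([-F[1],F[0]])
f=grab_frame("wrist"); g=gray(f); Tc=camT("wrist"); sd=grab_frame("side"); sc=grab_frame("scene")
# plate rear edge, sampled along -F from each mouth at +-20 mm, z=.008
for nm,m in(("slot1",(.6146,.1231)),("slot2",(.6190,.0282))):
    for l in(-.025,-.018,.018,.025):
        d=np.arange(-.09,-.03,.0005); p=proj("wrist",np.c_[np.array(m)+d[:,None]*F+l*L,np.full(len(d),.008)],Tc).astype(np.float32)
        v=cv2.remap(g,p[:,:1],p[:,1:],1).ravel(); k=np.argmax(np.abs(np.convolve(v,np.r_[np.ones(4),-np.ones(4)],"valid")))
        print(nm,l,"rear edge at",d[k+4],v.min(),v.max())
# post tops with assumed height .119
for c in((.664,.1355),(.674,-.075)):
    print([(h,tuple(np.round(rim(g,c,h,Tc,n=14,step=.0007),4))) for h in(.109,.119,.129)])
cv2.imwrite("pics/fin.png",np.vstack([np.hstack([cv2.resize(sd[100:380,180:500],(400,350)),cv2.resize(sc[100:380,180:500],(400,350))]),cv2.resize(f[:200],(800,250))]))
```

```text
[0.4493 0.0552 0.2558] 48.3167
slot1 -0.025 rear edge at -0.05999999999999997 119.42969 166.625
slot1 -0.018 rear edge at -0.06049999999999997 120.0 166.97852
slot1 0.018 rear edge at -0.05999999999999997 118.0 166.09375
slot1 0.025 rear edge at -0.06049999999999997 115.73633 168.0
slot2 -0.025 rear edge at -0.05999999999999997 122.59375 169.0
slot2 -0.018 rear edge at -0.05999999999999997 121.40625 168.33203
slot2 0.018 rear edge at -0.05999999999999997 116.4375 167.42188
slot2 0.025 rear edge at -0.05999999999999997 117.25781 169.71875
[(0.109, (np.float64(0.0), np.float64(0.6738), np.float64(0.1453))), (0.119, (np.float64(0.0), np.float64(0.6738), np.float64(0.1453))), (0.129, (np.float64(0.0), np.float64(0.6738), np.float64(0.1453)))]
[(0.109, (np.float64(0.0), np.float64(0.6838), np.float64(-0.0652))), (0.119, (np.float64(0.0), np.float64(0.6838), np.float64(-0.0652))), (0.129, (np.float64(0.0), np.float64(0.6838), np.float64(-0.0652)))]
```

View pics/fin.png

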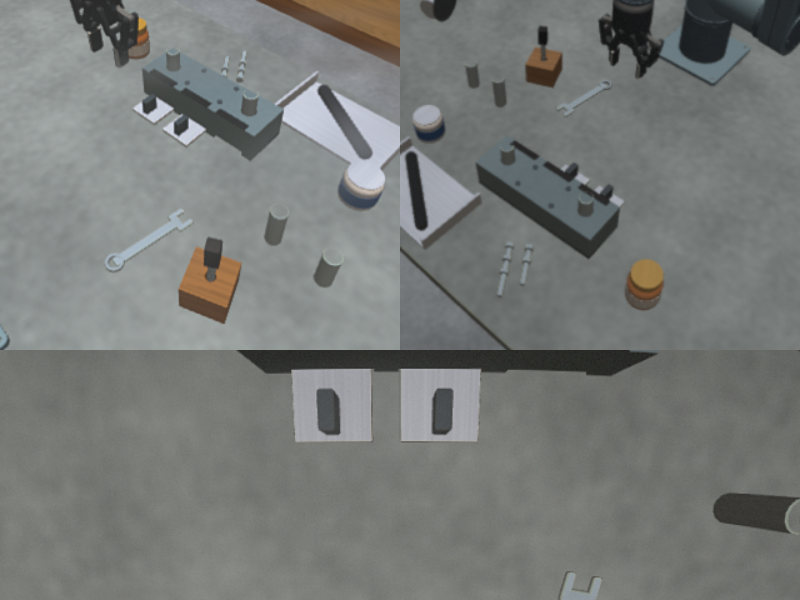

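The last picture shows both plates home (rear edges 60 mm in front of the slot mouths) and both posts standing equally high. The rod is upright in its stand, the two spare posts are standing, and there is no third plate on the bench.

```bash
python3 -c "
from workcell import *
print(sign_off())"
```

```text
the job is handed in; nothing more can be done
None
```

The job is handed in: I probed the left bore at 22 mm and the right at 52 mm, returned the rod to its stand, set post_67 left and post_97 right, and pushed both spark plates on the bench fully home (slots 1 and 2); the result of the judging was not shown.

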